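# Put the tea tools away in their cut-out tray and close it

## Robot

A 6-joint arm with a two-finger parallel gripper is mounted at the origin on the work surface. World frame = base frame: x ahead of the robot, y to its left, z up, the work surface at z = 0. Lengths are in mm, angles in rad, forces in N, time in s.
With the tool pointing down it reaches from about 350 to 975 mm from the base axis. Payload 7.1 kg.
Tool frame: the origin (TCP) lies at the very end of the fingers, on their centre line; the grasp point (between the pads) lies 19 mm behind it (ctrl.grip_point_offset is the distance from the TCP to the grasp point, in mm); x points along the fingers, y is the direction in which the jaws open and shut, and the axes are right-handed (so a half turn about x gives the same grasp; the last joint's range is limited). The gripper opens to 88 mm and grips with 3 to 60 N. Pads are 20 mm wide; open, the fingers measure 115 mm over their backs; the gripper's body (75 mm by 178 mm) begins 61 mm behind the grasp point.
Start: joints at [1.083, 0.423, 1.63, -0, 1.089, -0.019], TCP at [282.352, 557.568, 196.275] pointing down, gripper open.
Joint ranges: [-3, 3], [-0.9, 2.11], [0.09, 2.58], [-1.31, 4.45], [0.11, 2.69], [-2.54, 2.54]. Speed limits (rad/s): [2.39, 2.39, 3.01, 3.14, 3.14, 3.14].

## Interface

Orientations are given as a rotation vector (axis times angle).
In Python, from workcell import ctrl, vision, workorder gives the robot as it stands.
- The arm moves only by the shell command python3 -m crank 'ROWS'. ROWS is JSON, a list of rows, each a list of 3 entries, a list of its own where there are three numbers: the shift along the tool's x, y, z in m, then the turn, a rotation vector about the tool's x, y, z in rad, then the finger opening in m, from 0 to 0.0878. In form: [[[dx, dy, dz], [wx, wy, wz], jaw], ...]. A call has exactly 8 rows; each row shifts and turns the commanded pose from where the row before left it, along the tool's axes as they then stand; what a row does not reach is not made up. A row lasts 1/12 s, in which the tool goes at most 41.7 mm and 7.16 degrees, less where a joint would pass 70% of its speed; a pose out of reach is approached as far as the arm can. A call with a gripper value outside its range is refused whole. The fingers move at their own pace and stop on an object; the grip force is fixed at half the most. Time passes only in rows, so rows that do not move let the fingers close, or fill a call up. It gives the time, the measured TCP pose, the force and the opening at its end, in the units of the state.
- ctrl.get_obs(): the state, without advancing time (a new reading comes with each control period).
- vision.get_image(name): name is "scene" or "top" or "wrist"; returns a dict with "img" (400x640x3 uint8, blue, green, red), "mtx" (3x3 intrinsics, pixels), "k1" (the pictures are not rectified: a ray, as slopes to the right and down, at radius r is drawn at 1 + k1 r^2 times it, then the intrinsics apply), "rvec" (rotation vector, rad) and "tvec" (3), from world to camera coordinates, as OpenCV has them; the wrist camera has in their place "hand_eye" (4x4, takes a point from camera to tool coordinates, whose origin is the TCP and whose axes are the tool frame's). Camera axes: x right, y down, z forward; pixel columns grow to the right and rows downward; lengths in mm; the calibration is good to about 2 mm. A picture is of the moment at which its call begins: read the wrist's pose just before it. There is no depth.
- workorder.close_job(): hands the job in, once; it reports no verdict.
The state is a dict: "t": time; "qpos": joint angles; "qvel": joint speeds; "joint_torque": joint torques, N m; "ee_pos": TCP position; "orientation": TCP orientation; "ft_force": force on the tool from outside, world axes, zero at the start; "moment": the same for the moment, N m; "width": finger opening in mm.
Only numpy, scipy, OpenCV 4.12 (cv2) and the standard library are available. Lean on these libraries where they do the work, as an engineer would, in place of code of your own. Each camera call takes 0.05 s, during which the arm holds its last target.

## Task

Put the tea tools away: lay each one that is out on the worktop into its own cut-out in the bamboo tray, flat on the pocket's floor. When all are in, close the tray with its clear cover: tuck the cover's plain edge under the tray's wooden lip while the end with the grip is still raised, then lower the grip end until the cover lies flat inside the rim, and let go. Leave the jars, the sugar bowl and the acrylic box standing where they are.

Things in the scene. Friction and masses are not known exactly. Their poses are not given: they have to be found in the camera images.
- tray: Flat bamboo tray, 201 (x) x 192 mm, fixed. Origin: centre of its underside on the worktop; x along the pockets, z up. Top face 28 mm above the worktop, with four cut-out pockets side by side, lengthwise along x, 16 mm deep, upright walls. A darker rim, top 36 mm above the worktop, stands round the face; inside it the face is 185 (x) by 176 mm (y), centred.
- tray_lip (a point): Middle of the lower free edge of the wooden lip over the tray's -x end (nearer the robot), at x = -78.5, y = 0, z = 38 mm in the tray frame; axes the tray's. The full-width lip is 5 mm thick and overhangs the face by 14 mm; behind it is the back wall at x = -92.5 mm. The gap under it, above the face, is 10 mm high. No pocket reaches under it.
- tray_channel (a point): Centre of the finger channel's floor, 8 mm above the worktop (4 mm below the pocket floors). The channel is 40 mm wide (tray x = -20 to +20 mm), crosses all four pockets and both sides of the tray, its ends open, so that fingers can straddle a handle there. Axes the tray's.
- spoon_mid (a point): Bamboo feeding spoon, 25 g. The point is the middle of the place to grip, on the handle's centre line, 6 mm above the flat underside. x runs along the tool to its head, z up. Handle: bamboo bar 10 mm wide, 12 mm tall, from x = -75 to +32 mm. Oval bowl 34 mm wide, 10 high, x = 28 to 75. Starts lying flat, right way up, on the worktop. None if not out today.
- strainer_mid (a point): Tea strainer, round steel mesh dish, 40 g. The point is the middle of the place to grip, on the handle's centre line, 6 mm above the flat underside. x runs along the tool to its head, z up. Handle: bamboo bar 10 mm wide, 12 mm tall, from x = -70 to +20 mm. Dish 50 mm across, 14.5 high, x = 21 to 71. Starts lying flat, right way up, on the worktop. None if not out today.
- scoop_mid (a point): Sugar scoop, round steel cup, 35 g. The point is the middle of the place to grip, on the handle's centre line, 6 mm above the flat underside. x runs along the tool to its head, z up. Handle: bamboo bar 10 mm wide, 12 mm tall, from x = -62 to +24 mm. Cup 38 mm across, 15 high, x = 25 to 63. Starts lying flat, right way up, on the worktop. None if not out today.
- spreader_mid (a point): Butter spreader, flat steel blade, 40 g. The point is the middle of the place to grip, on the handle's centre line, 6 mm above the flat underside. x runs along the tool to its head, z up. Handle: bamboo bar 10 mm wide, 12 mm tall, from x = -72 to +24 mm. Blade 24 mm wide, 4 thick, x = 22 to 74. Starts lying flat, right way up, on the worktop. None if not out today.
- pocket_spoon (a point): Pocket of the spoon, at tray y = +63 mm: where spoon_mid lies when the tool is home, 18 mm above the worktop, 10 mm below the tray's top face; axes the tray's. There the tool's head points to the tray's +x end, away from the lip. The cut-out follows the outline of handle and head with 2 mm to spare all round.
- pocket_strainer (a point): Pocket of the strainer, at tray y = +21 mm: where strainer_mid lies when the tool is home, 18 mm above the worktop, 10 mm below the tray's top face; axes the tray's. There the tool's head points to the tray's -x end, towards the lip. The cut-out follows the outline of handle and head with 2 mm to spare all round.
- pocket_scoop (a point): Pocket of the scoop, at tray y = -21 mm: where scoop_mid lies when the tool is home, 18 mm above the worktop, 10 mm below the tray's top face; axes the tray's. There the tool's head points to the tray's +x end, away from the lip. The cut-out follows the outline of handle and head with 2 mm to spare all round.
- pocket_spreader (a point): Pocket of the spreader, at tray y = -63 mm: where spreader_mid lies when the tool is home, 18 mm above the worktop, 10 mm below the tray's top face; axes the tray's. There the tool's head points to the tray's -x end, towards the lip. The cut-out follows the outline of handle and head with 2 mm to spare all round.
- cover: Tray cover: flat clear acrylic sheet 180 (x) x 170 (y) x 5 mm, 0.19 kg, with a bamboo bar grip. Origin: centre of its underside; z up, x towards the end with the grip. Starts flat on the worktop. Too long to drop in flat between lip and far rim (171 mm). Closed, it lies flat on the tray's top face: origin 28 mm above the worktop, centred to 2.5 mm in x and 3 mm in y, x along the tray's x.
- cover_grip (a point): Centre of the cover's bar grip: 45 mm from the sheet's centre towards its +x end, 16 mm above the sheet's underside. The bar is 12 mm thick (cover x), 60 mm long (cover y), and stands on the sheet from 5 to 27 mm above its underside. Axes the cover's.
- cover_edge (a point): Middle of the cover's plain -x edge, which goes under the lip: x = -90, y = 0, z = 2.5 mm (half-thickness) in the cover frame; axes the cover's. It fits in under the lip with the grip end raised by 5 to 11 degrees, goes up to the back wall, and then the grip end comes down inside the far rim.
- jar_a: Small glass jar with a purple screw lid, 54 mm across, 78 mm high, standing behind the work; origin at the centre of its underside. Not to be moved.
- jar_b: A second jar just like jar_a. Not to be moved.
- sugar_bowl: White ceramic sugar bowl with a hinged lid, 92 mm across, 93 mm high; origin at the centre of its underside. Not to be moved.
- flip_box: Clear acrylic box with a flip-top lid, 95 x 75 x 61 mm; origin at the centre of its underside. Not to be moved.
Not all that is in view belongs to the job. Several things look just like the cover: the one meant starts farthest from the robot's base. What is shaped like the part that bears spreader_mid but orange or pink is not meant.

How it is judged (in metres and radians):
On the way, in this order (a step that is already met when the one before it is completed fails the run):
1. every tool that is out lies home in its own pocket (horizontal distance between spoon_mid and pocket_spoon below 0.006 m and z of spoon_mid in the frame of pocket_spoon between -0.004 and 0.003 m and angle between the x axis of each of spoon_mid, strainer_mid, scoop_mid, spreader_mid and the x axis of tray, either way round below 0.08 rad and angle between each of spoon_mid, strainer_mid, scoop_mid, spreader_mid's own z axis and vertical below 0.07 rad and horizontal distance between strainer_mid and pocket_strainer below 0.006 m and z of strainer_mid in the frame of pocket_strainer between -0.004 and 0.003 m and horizontal distance between scoop_mid and pocket_scoop below 0.006 m and z of scoop_mid in the frame of pocket_scoop between -0.004 and 0.003 m and horizontal distance between spreader_mid and pocket_spreader below 0.006 m and z of spreader_mid in the frame of pocket_spreader between -0.004 and 0.003 m), for 0.2 s.
2. the cover's plain edge is under the tray's lip, with the grip end still raised (x of cover_edge in the frame of tray below -0.0825 m and z of cover_edge in the frame of tray between 0.026 and 0.037 m and y of cover_edge in the frame of tray between -0.012 and 0.012 m and angle between the z axis of cover and the z axis of tray, either way round above 0.03 rad and z of cover_grip in the frame of tray above 0.047 m), for 0.1 s.
At the end, for the whole second after the job is handed in: Every tool present is home in its own pocket (6 mm sideways, 3 mm up, 4 mm down, 0.08 rad in yaw, 0.07 rad in tilt); the cover lies flat on the tray's top face (26 to 31 mm, 0.025 rad), centred to 6 mm, aligned to 0.06 rad, its grip away from the lip; all at rest (all of step 1 and z of cover in the frame of tray between 0.026 and 0.031 m and angle between the z axis of cover and the z axis of tray, either way round below 0.025 rad and angle between the x axis of cover and the x axis of tray, either way round below 0.06 rad and x of cover in the frame of tray between -0.006 and 0.006 m and y of cover in the frame of tray between -0.006 and 0.006 m and x of cover_grip in the frame of tray above 0.02 m and linear speed of each of spoon, strainer, scoop, spreader, cover below 0.02 m/s); the robot touches nothing.
It fails at once if the jar a is moved by more than 25 mm or tipped over (distance of jar_a from where it was at the start of the episode above 0.025 m or angle between jar_a's own z axis and vertical above 0.3 rad).
It fails at once if the jar b is moved by more than 25 mm or tipped over (distance of jar_b from where it was at the start of the episode above 0.025 m or angle between jar_b's own z axis and vertical above 0.3 rad).
It fails at once if the sugar bowl is moved by more than 25 mm or tipped over (distance of sugar_bowl from where it was at the start of the episode above 0.025 m or angle between sugar_bowl's own z axis and vertical above 0.3 rad).
It fails at once if the flip box is moved by more than 25 mm or tipped over (distance of flip_box from where it was at the start of the episode above 0.025 m or angle between flip_box's own z axis and vertical above 0.3 rad).
Of spoon, strainer, scoop, spreader only 3 to 4 are there at a start; the rules pass over those that are not, and their reading is None.
At some moment in a run one of spoon, strainer, scoop, spreader, cover may be knocked a few centimetres aside while the robot is not near it.
Once in a run the grip may slacken for a moment while it holds something.
It also fails if it takes over 208 s, if anything falls off the work surface, if the arm or the gripper's body presses on something with over 40 N, if the wrist force passes 120 N, or if a joint passes its speed limit or range.

## Working session

There is one attempt and no reset: what is moved stays moved. The work goes in short steps, Python scripts to look and compute and a shell command to move; the robot and the scene stay as the last step left them, time stands still between calls to the robot, and variables do not carry over. Pictures are saved under pics/ and viewed, and the job is handed in when it is done.

```bash
ls; mkdir -p pics; python3 - <<'E'
from workcell import ctrl, vision
import cv2
print(ctrl.get_obs(), ctrl.grip_point_offset)
for n in ["scene","top","wrist"]:
    d=vision.get_image(n)
    cv2.imwrite(f"pics/{n}0.png",d["img"])
    print(n,{k:v for k,v in d.items() if k!="img"})
E
```

```text
pics
{'t': 0.0, 'qpos': array([ 1.08302628e+00,  4.23822992e-01,  1.63069697e+00, -4.37545541e-05,
        1.08859769e+00, -1.89865643e-02]), 'qvel': array([ 0.00025594,  0.00153192, -0.00164176, -0.00052607,  0.00028718,
        0.00119037]), 'joint_torque': array([-3.39418446e-03, -5.44648075e+01, -2.73658901e+01,  6.43178844e-02,
        2.27153470e-02, -8.40910070e-05]), 'ee_pos': array([282.07485239, 557.0517611 , 195.51013712]), 'orientation': array([ 0.3663958 ,  1.53971197, -0.36874775]), 'ft_force': array([ 0.13065237,  0.17734128, -0.19902329]), 'moment': array([ 0.01811082, -0.00942092,  0.04110734]), 'width': 87.60384908305203} 18.700000000000003
scene {'mtx': array([[373.47519853,   0.        , 320.95521685],
       [  0.        , 373.47519853, 202.12805176],
       [  0.        ,   0.        ,   1.        ]]), 'k1': -0.012586632667782451, 'rvec': array([ 1.690946  ,  1.98784934, -0.67810228]), 'tvec': array([ 180.79771983, -343.6198691 , 1492.30591263])}
top {'mtx': array([[411.55095377,   0.        , 321.48373237],
       [  0.        , 411.55095377, 201.03744491],
       [  0.        ,   0.        ,   1.        ]]), 'k1': -0.0043178952930386484, 'rvec': array([ 2.17617139, -2.12558335,  0.14794977]), 'tvec': array([-114.65998133,  514.88966261, 1149.57586331])}
wrist {'mtx': array([[278.69824417,   0.        , 316.45185241],
       [  0.        , 278.69824417, 196.87343301],
       [  0.        ,   0.        ,   1.        ]]), 'k1': -0.02494875518489798, 'hand_eye': array([[-2.09011099e-04, -2.82024107e-01,  9.59407296e-01,
        -1.88176909e+02],
       [ 9.99999597e-01, -8.97151813e-04, -4.58693868e-05,
        -4.15743269e-01],
       [ 8.73670267e-04,  9.59406899e-01,  2.82024181e-01,
        -7.62685149e+01],
       [ 0.00000000e+00,  0.00000000e+00,  0.00000000e+00,
         1.00000000e+00]])}
```

View pics/top0.png

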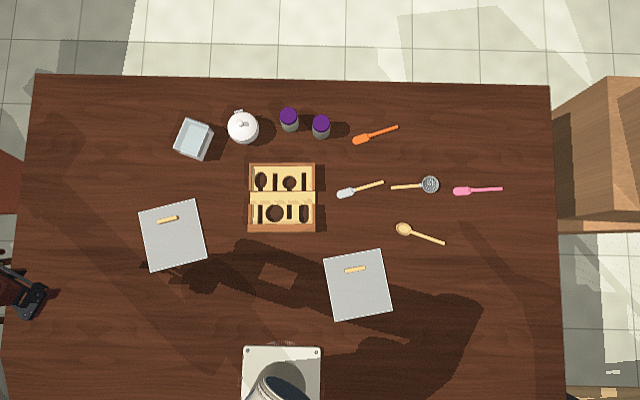

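View pics/scene0.png

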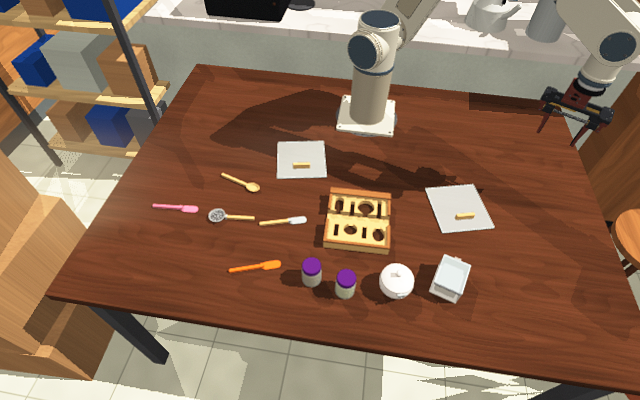

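View pics/wrist0.png

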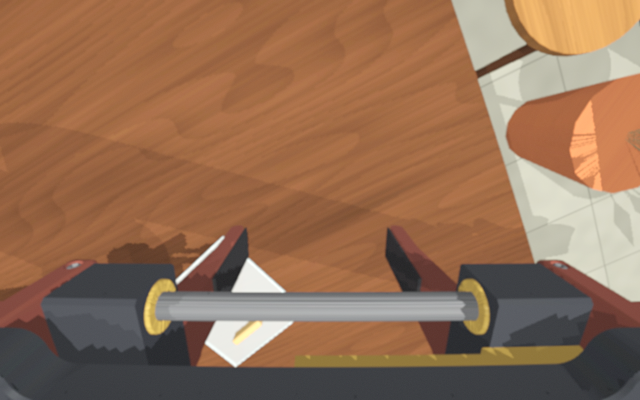

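```bash
cat > h.py <<'E'
import numpy as np, cv2
from scipy.spatial.transform import Rotation as R
from workcell import ctrl, vision
def pose(o=None):
    o=o or ctrl.get_obs()
    T=np.eye(4); T[:3,:3]=R.from_rotvec(o["orientation"]).as_matrix(); T[:3,3]=o["ee_pos"]; return T
def cam(n):
    T=pose(); d=vision.get_image(n)
    if "hand_eye" in d: W=T@d["hand_eye"]
    else:
        E=np.eye(4);E[:3,:3]=R.from_rotvec(d["rvec"]).as_matrix();E[:3,3]=d["tvec"];W=np.linalg.inv(E)
    d["W"]=W; return d
def unproj(d,px,z):
    K=d["mtx"];k=d["k1"];out=[]
    for u,v in np.atleast_2d(px):
        x=(u-K[0,2])/K[0,0];y=(v-K[1,2])/K[1,1];rd=np.hypot(x,y);r=rd
        for _ in range(20): r=rd/(1+k*r*r)
        s=r/rd if rd>0 else 1
        v3=d["W"][:3,:3]@np.array([x*s,y*s,1]);o=d["W"][:3,3]
        out.append(o+v3*(z-o[2])/v3[2])
    return np.array(out)
def proj(d,P):
    P=np.atleast_2d(P).astype(float);c=(P-d["W"][:3,3])@d["W"][:3,:3]
    s=c[:,:2]/c[:,2:];r2=(s**2).sum(1,keepdims=True);s=s*(1+d["k1"]*r2)
    return s*[d["mtx"][0,0],d["mtx"][1,1]]+d["mtx"][:2,2]
def crop(d,name,x0,y0,x1,y1,f):
    cv2.imwrite("pics/"+name,cv2.resize(d["img"][y0:y1,x0:x1],None,fx=f,fy=f,interpolation=cv2.INTER_CUBIC))
def down(a): # a: world angle of jaw (tool y) axis, tool down
    return np.array([[0,np.cos(a),np.sin(a)],[0,np.sin(a),-np.cos(a)],[-1,0,0]])
def plan(pos,Rm,n=1):
    """shift in current tool axes (m) and turn (rad) (turn applied simultaneously / first-shift)"""
    T=pose(); dR=R.from_matrix(T[:3,:3].T@Rm).as_rotvec()
    print("tcp",T[:3,3].round(1),"jaw ang",np.arctan2(T[1,1],T[0,1]).round(4),"tilt",np.degrees(np.arccos(-T[2,0])).round(2))
    d=np.array(pos)-T[:3,3]
    print("shift cur axes",(T[:3,:3].T@d/1000).round(4),"turn",dR.round(4),"deg",np.degrees(np.linalg.norm(dR)).round(1),"shift in new axes",(np.array(Rm).T@d/1000).round(4))
E
python3 - <<'E'
from h import *
print(pose().round(3))
d=cam("top"); crop(d,"topA.png",230,150,430,250,4) ; crop(d,"topB.png",330,110,530,260,4); crop(d,"topC.png",130,190,400,330,2.9)
print(d["W"].round(3))
E
```

```text
[[-1.00000e-03  4.52000e-01  8.92000e-01  2.82156e+02]
 [-1.00000e-03  8.92000e-01 -4.52000e-01  5.57178e+02]
 [-1.00000e+00 -1.00000e-03 -0.00000e+00  1.95693e+02]
 [ 0.00000e+00  0.00000e+00  0.00000e+00  1.00000e+00]]
[[ 2.300000e-02 -9.900000e-01  1.360000e-01  3.561180e+02]
 [-1.000000e+00 -2.300000e-02  1.000000e-03 -1.035020e+02]
 [ 2.000000e-03 -1.360000e-01 -9.910000e-01  1.209236e+03]
 [ 0.000000e+00  0.000000e+00  0.000000e+00  1.000000e+00]]
```

View pics/topA.png

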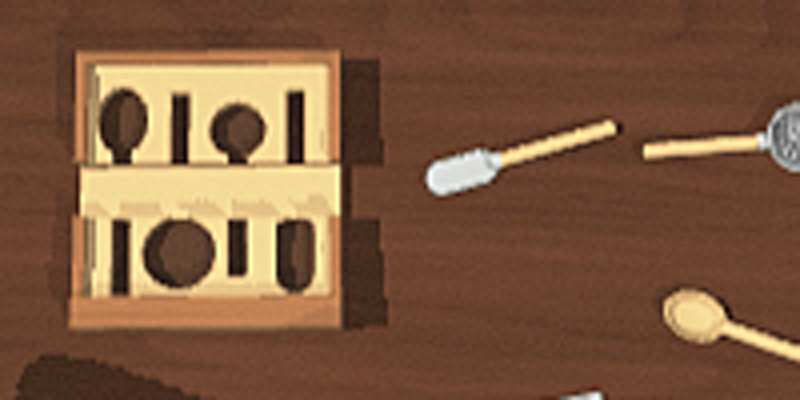

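View pics/topB.png

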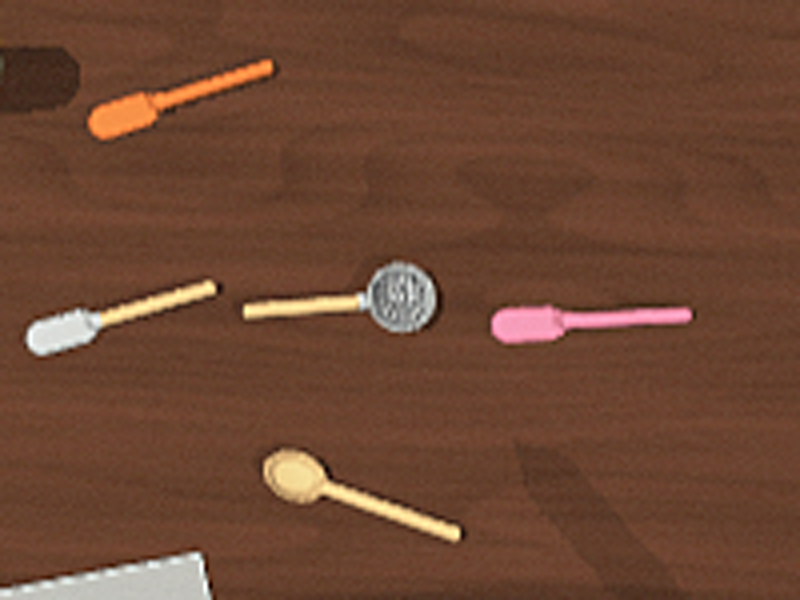

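View pics/topC.png

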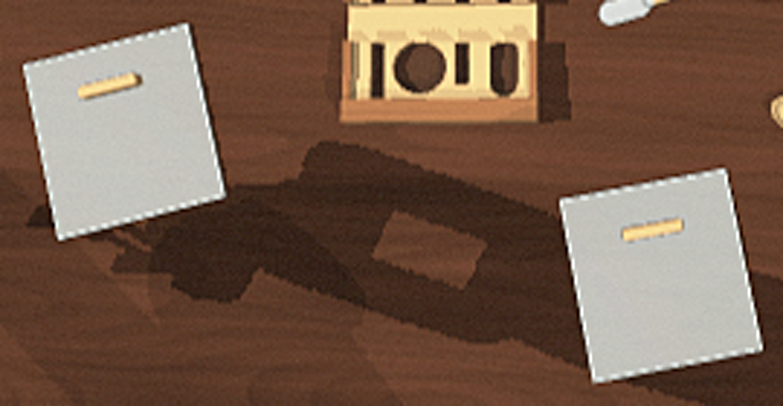

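```bash
python3 - <<'E'
from h import *
d=cam("top")
A=lambda p:np.array(p)/4+[230,150]
B=lambda p:np.array(p)/4+[330,110]
C=lambda p:np.array(p)/2.9+[130,190]
print("tray top far",unproj(d,[A((76,51)),A((340,51))],36).round(1).tolist())
print("tray near bottom",unproj(d,[A((69,328)),A((340,328))],0).round(1).tolist())
print("lip edge",unproj(d,[A((85,296)),A((332,296))],43).round(1).tolist())
for n,pts,z in [("spoon tail/head",[(460,534),(263,466)],10),("strainer tail, head far",[(244,312),(437,297)],12),("spreader tail, head",[(215,287),(28,345)],8)]:
    P=unproj(d,[B(p) for p in pts],z); print(n,P.round(1).tolist(),"len",np.linalg.norm(P[0]-P[1]).round(1),"ang",np.arctan2(*(P[1]-P[0])[[1,0]]).round(3))
for n,pts in [("L",[(23,65),(187,24),(225,198),(60,240)]),("R",[(560,198),(726,169),(763,350),(595,382)])]:
    P=unproj(d,[C(p) for p in pts],5); print(n,P.round(1).tolist(),P.mean(0).round(1),np.linalg.norm(P.mean(0)[:2]))
E
```

```text
tray top far [[624.9, 111.3, 36.0], [629.5, -81.0, 36.0]]
tray near bottom [[425.4, 113.2, 0.0], [430.1, -85.6, 0.0]]
lip edge [[445.9, 95.2, 43.0], [450.0, -80.0, 43.0]]
spoon tail/head [[405.0, -463.9, 10.0], [451.1, -320.9, 10.0]] len 150.3 ang 1.259
strainer tail, head far [[564.3, -306.7, 12.0], [579.0, -449.4, 12.0]] len 143.4 ang -1.469
spreader tail, head [[583.3, -285.8, 8.0], [536.5, -147.9, 8.0]] len 145.6 ang 1.898
L [[475.1, 436.5, 5.0], [521.0, 272.9, 5.0], [346.4, 223.5, 5.0], [301.2, 385.1, 5.0]] [410.9 329.5   5. ] 526.7220102135047
R [[354.3, -111.1, 5.0], [387.0, -276.9, 5.0], [210.9, -314.0, 5.0], [176.6, -149.4, 5.0]] [ 282.2 -212.9    5. ] 353.49112103760694
```

```bash
python3 - <<'E'
from h import *
plan([580,15,200],down(np.pi/2+0.024))
E
```

```text
tcp [282.2 557.3 195.9] jaw ang 1.102 tilt 0.04
shift cur axes [-0.0039 -0.3493  0.5107] turn [-4.928e-01 -2.000e-04  7.000e-04] deg 28.2 shift in new axes [-0.0041 -0.5493  0.2847]
```

```bash
python3 -m crank '[[[0,0,0],[-0.1232,0,0],0.0878],[[0,0,0],[-0.1232,0,0],0.0878],[[0,0,0],[-0.1232,0,0],0.0878],[[0,0,0],[-0.1232,0,0],0.0878],[[0,-0.0323,0.01675],[0,0,0],0.0878],[[0,-0.0323,0.01675],[0,0,0],0.0878],[[0,-0.0323,0.01675],[0,0,0],0.0878],[[0,-0.0323,0.01675],[0,0,0],0.0878]]'; python3 -m crank '[[[0,-0.0323,0.01675],[0,0,0],0.0878],[[0,-0.0323,0.01675],[0,0,0],0.0878],[[0,-0.0323,0.01675],[0,0,0],0.0878],[[0,-0.0323,0.01675],[0,0,0],0.0878],[[0,-0.0323,0.01675],[0,0,0],0.0878],[[0,-0.0323,0.01675],[0,0,0],0.0878],[[0,-0.0323,0.01675],[0,0,0],0.0878],[[0,-0.0323,0.01675],[0,0,0],0.0878]]';  python3 -m crank '[[[0,-0.0323,0.01675],[0,0,0],0.0878],[[0,-0.0323,0.01675],[0,0,0],0.0878],[[0,-0.0323,0.01675],[0,0,0],0.0878],[[0,-0.0323,0.01675],[0,0,0],0.0878],[[0,-0.0323,0.01675],[0,0,0],0.0878],[[0,0,0],[0,0,0],0.0878],[[0,0,0],[0,0,0],0.0878],[[0,0,0],[0,0,0],0.0878]]'
python3 - <<'E'
from h import *
plan([580,15,200],down(np.pi/2+0.024))
d=cam("wrist"); cv2.imwrite("pics/w1.png",d["img"])
E
```

```text
t: 0.92
ee_pos: [352.7, 428.7, 196.1]
orientation: [-0.02, 1.571, 0.019]
ft_force: [0.4, -0.7, -0.0]
width: 87.8
t: 1.58
ee_pos: [493.1, 173.2, 196.4]
orientation: [-0.019, 1.571, 0.019]
ft_force: [-0.1, 0.7, 0.7]
width: 87.8
t: 2.25
ee_pos: [579.6, 15.7, 195.9]
orientation: [-0.018, 1.572, 0.019]
ft_force: [-0.5, 0.7, -0.4]
width: 88.1
tcp [579.6  15.7 195.9] jaw ang 1.5941 tilt 0.06
shift cur axes [-0.0041 -0.0007  0.0004] turn [-0.0007 -0.001  -0.0003] deg 0.1 shift in new axes [-0.0041 -0.0007  0.0004]
```

View pics/w1.png

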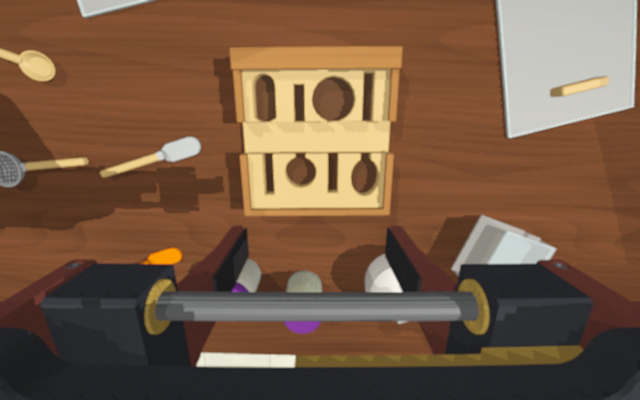

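```bash
python3 - <<'E'
from h import *
d=cam("wrist"); import pickle; pickle.dump(d,open("w1.pkl","wb"))
crop(d,"w1t.png",220,35,415,225,4); crop(d,"w1l.png",0,40,210,200,3.8);crop(d,"w1c.png",480,0,640,150,4)
E
```

```text
(no output)
```

View pics/w1t.png

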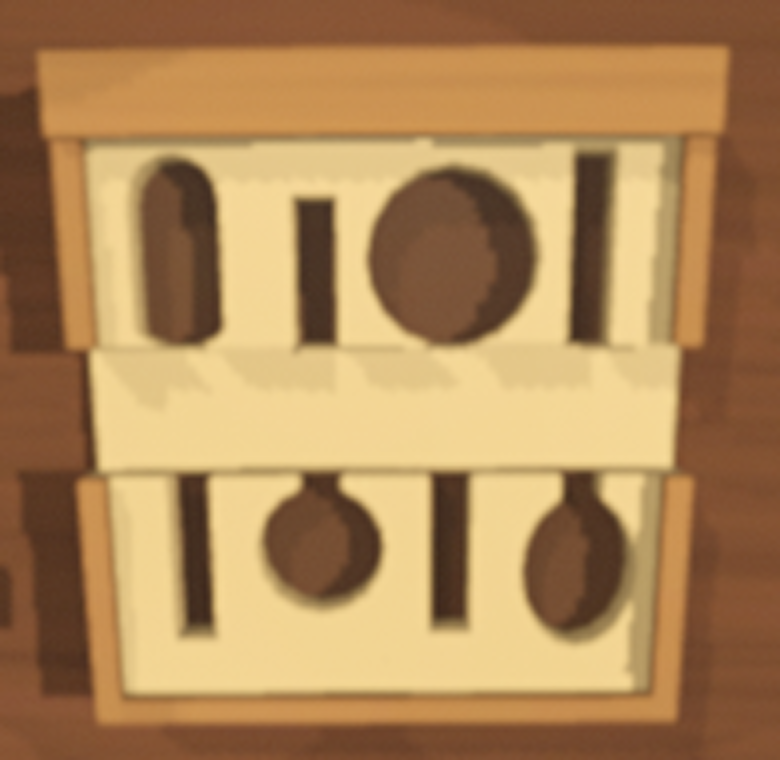

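View pics/w1l.png

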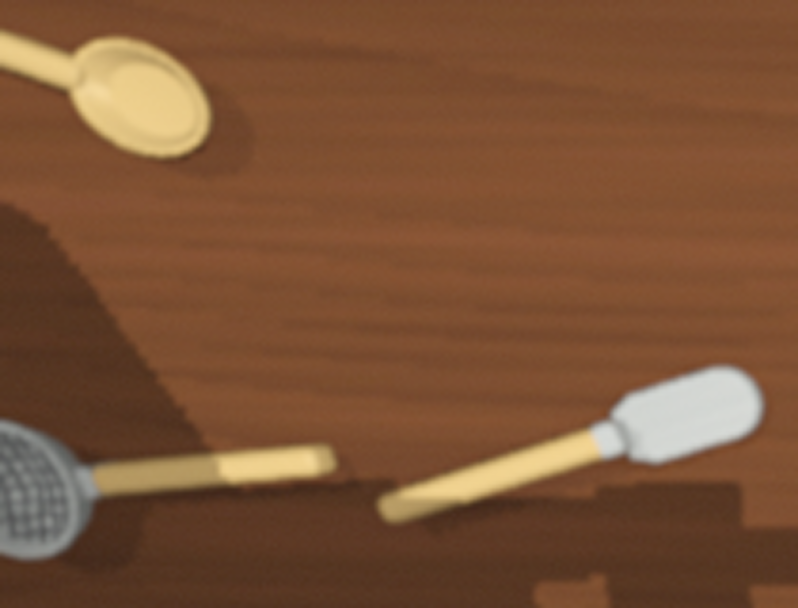

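View pics/w1c.png

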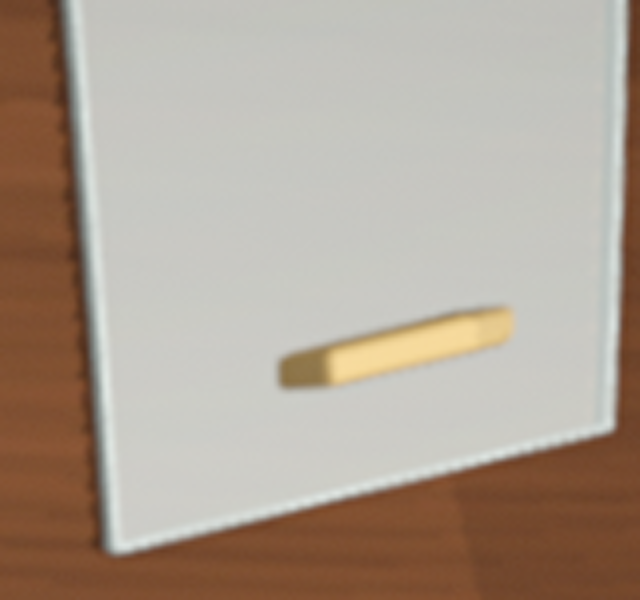

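```bash
cat > fit.py <<'E'
from h import *
from scipy.optimize import least_squares
def fitpose(d,px,P,x0=(527,14.5,0.02),free=3):
    px=np.array(px);P=np.array(P,float)
    def W(q):
        c,s=np.cos(q[2]),np.sin(q[2]);M=P.copy();M[:,0]=q[0]+c*P[:,0]-s*P[:,1];M[:,1]=q[1]+s*P[:,0]+c*P[:,1];return M
    f=lambda q:(proj(d,W(q))-px).ravel()
    r=least_squares(f,x0,x_scale=[10,10,.05],loss="soft_l1"); 
    print("pose",r.x.round(4),"res px\n",r.fun.reshape(-1,2).round(2).tolist()); return r.x
E
python3 - <<'E'
from fit import *; import pickle
d=pickle.load(open("w1.pkl","rb"))
A=lambda p:(np.array(p)+.5)/4-.5+[220,35]
F=[((97,722),(100.5,-96,36)),((678,720),(100.5,96,36)),((37,52),(-100.5,-96,43)),((729,47),(-100.5,96,43)),((42,136),(-78.5,-96,43)),((722,133),(-78.5,96,43)),((66,349),(-20,-96,36)),((703,347),(-20,96,36)),((78,476),(20,-96,36)),((693,475),(20,96,36))]
q=fitpose(d,[A(a) for a,b in F],[b for a,b in F])
# others
L=lambda p:(np.array(p)+.5)/3.8-.5+[0,40]
P=unproj(d,[L((330,459)),L((93,481))],12);print("strainer handle tail,front",P.round(1).tolist(),np.linalg.norm(P[1]-P[0]).round(1),np.arctan2(*(P[1]-P[0])[[1,0]]).round(3))
P=unproj(d,[L((384,505)),L((592,441))],12);print("spreader handle tail,front",P.round(1).tolist(),np.linalg.norm(P[1]-P[0]).round(1),np.arctan2(*(P[1]-P[0])[[1,0]]).round(3))
P=unproj(d,[L((762,388))],4);print("spreader tip",P.round(1))
P=unproj(d,[L((141,97))],9);print("spoon bowl",P.round(1))
print("TCP proj", proj(d,pose()[:3,3]))
E
```

```text
pose [5.297226e+02 1.342040e+01 2.870000e-02] res px
 [[0.22, 0.22], [-0.67, -0.0], [0.07, -0.35], [-0.2, -0.08], [0.47, -0.05], [0.14, -0.25], [0.32, -0.19], [-0.34, -0.55], [-0.03, 1.1], [-0.11, 0.54]]
strainer handle tail,front [[567.7, -298.6, 12.0], [577.3, -390.4, 12.0]] 92.3 -1.466
spreader handle tail,front [[584.1, -281.9, 12.0], [559.4, -201.8, 12.0]] 83.8 1.87
spreader tip [[ 540.6 -142.6    4. ]]
spoon bowl [[ 447.2 -342.7    9. ]]
TCP proj [[318.18391247 225.05980721]]
```

```bash
python3 - <<'E'
from h import *
plan([562.6,-213.2,110],down(0.303))
E
```

```text
tcp [579.4  16.6 196.1] jaw ang 1.5959 tilt 0.04
shift cur axes [ 0.0861 -0.2293 -0.0225] turn [ 1.2929e+00 -8.0000e-04  3.0000e-04] deg 74.1 shift in new axes [ 0.0861 -0.0846  0.2143]
```

```bash
python3 -m crank '[[[0.0108,-0.0287,-0.0028],[0,0,0],0.0878],[[0.0108,-0.0287,-0.0028],[0,0,0],0.0878],[[0.0108,-0.0287,-0.0028],[0,0,0],0.0878],[[0.0108,-0.0287,-0.0028],[0,0,0],0.0878],[[0.0108,-0.0287,-0.0028],[0,0,0],0.0878],[[0.0108,-0.0287,-0.0028],[0,0,0],0.0878],[[0.0108,-0.0287,-0.0028],[0,0,0],0.0878],[[0.0108,-0.0287,-0.0028],[0,0,0],0.0878]]'; python3 -m crank '[[[0,0,0],[0.1175,0,0],0.0878],[[0,0,0],[0.1175,0,0],0.0878],[[0,0,0],[0.1175,0,0],0.0878],[[0,0,0],[0.1175,0,0],0.0878],[[0,0,0],[0.1175,0,0],0.0878],[[0,0,0],[0.1175,0,0],0.0878],[[0,0,0],[0.1175,0,0],0.0878],[[0,0,0],[0.1175,0,0],0.0878]]'; python3 -m crank '[[[0,0,0],[0.1175,0,0],0.0878],[[0,0,0],[0.1175,0,0],0.0878],[[0,0,0],[0.1175,0,0],0.0878],[[0,0,0],[0,0,0],0.0878],[[0,0,0],[0,0,0],0.0878],[[0,0,0],[0,0,0],0.0878],[[0,0,0],[0,0,0],0.0878],[[0,0,0],[0,0,0],0.0878]]'
python3 - <<'E'
from h import *; import pickle
plan([562.6,-213.2,110],down(0.303))
d=cam("wrist"); cv2.imwrite("pics/w2.png",d["img"]); pickle.dump(d,open("w2.pkl","wb"))
E
```

```text
t: 3.02
ee_pos: [563.2, -214.3, 109.6]
orientation: [-0.02, 1.571, 0.021]
ft_force: [0.3, -0.7, 0.2]
width: 87.6
t: 3.68
ee_pos: [563.4, -212.9, 110.1]
orientation: [0.718, 1.449, -0.718]
ft_force: [0.0, 0.4, -0.2]
width: 87.6
t: 4.35
ee_pos: [563.3, -214.4, 109.9]
orientation: [0.982, 1.338, -0.982]
ft_force: [-0.2, -0.4, 0.4]
width: 87.5
tcp [ 563.3 -214.4  109.9] jaw ang 0.3042 tilt 0.0
shift cur axes [-0.0001 -0.0004 -0.0013] turn [ 0.0012  0.     -0.    ] deg 0.1 shift in new axes [-0.0001 -0.0004 -0.0013]
```

View pics/w2.png

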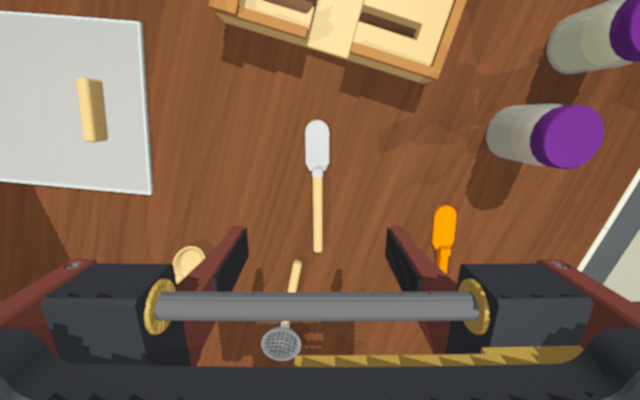

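```bash
cat > toolpos.py <<'E'
from h import *
def tl(d,tail,tip,zt,zh,back,conv=lambda p:p):
    P=np.vstack([unproj(d,[conv(tail)],zt),unproj(d,[conv(tip)],zh)])
    v=(P[1]-P[0])[:2];L=np.linalg.norm(v);a=np.arctan2(v[1],v[0]);m=P[0,:2]+v/L*back
    print("len",L.round(1),"ang",a.round(4),"mid",m.round(1),P.round(1).tolist()); return m,a
E
python3 - <<'E'
from toolpos import *; import pickle
d=pickle.load(open("w2.pkl","rb")); crop(d,"w2s.png",280,105,360,265,3.7)
E
```

```text
(no output)
```

View pics/w2s.png

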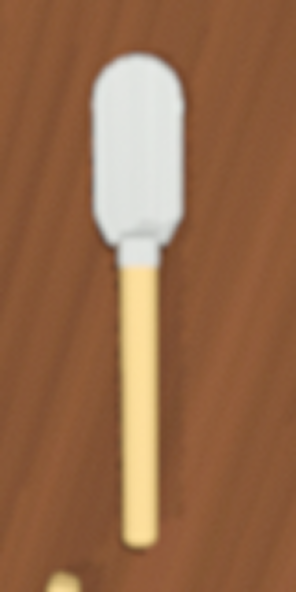

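```bash
python3 - <<'E'
from toolpos import *; import pickle
d=pickle.load(open("w2.pkl","rb"))
m,a=tl(d,(140,546),(138,54),12,4,72,lambda p:(np.array(p)+.5)/3.7-.5+[280,105])
plan([*m,2.5],down(a-np.pi/2))
E
```

```text
len 145.7 ang 1.8787 mid [ 565.  -215.2] [[586.8, -283.8, 12.0], [542.7, -145.0, 4.0]]
tcp [ 563.3 -214.4  109.9] jaw ang 0.3037 tilt 0.0
shift cur axes [0.1074 0.0014 0.0013] turn [-0.0042 -0.      0.    ] deg 0.2 shift in new axes [0.1074 0.0014 0.0013]
```

```bash
python3 -m crank '[[[0.022,0.0014,0.0013],[-0.0042,0,0],0.05],[[0.022,0,0],[0,0,0],0.05],[[0.022,0,0],[0,0,0],0.05],[[0.022,0,0],[0,0,0],0.05],[[0.0194,0,0],[0,0,0],0.05],[[0,0,0],[0,0,0],0.05],[[0,0,0],[0,0,0],0],[[0,0,0],[0,0,0],0]]'; python3 -m crank '[[[0,0,0],[0,0,0],0],[[0,0,0],[0,0,0],0],[[0,0,0],[0,0,0],0],[[0,0,0],[0,0,0],0],[[-0.02,0,0],[0,0,0],0],[[-0.02,0,0],[0,0,0],0],[[-0.02,0,0],[0,0,0],0],[[-0.02,0,0],[0,0,0],0]]'
python3 - <<'E'
from h import *; import pickle
d=cam("wrist"); cv2.imwrite("pics/w3.png",d["img"]); pickle.dump(d,open("w3.pkl","wb"))
print(ctrl.get_obs()["width"])
c,s=np.cos(.0287),np.sin(.0287)
for n,y in [("spoon",63),("strainer",21),("scoop",-21),("spreader",-63)]: print(n,529.7-s*y,13.4+c*y)
plan([529.7+s*63,13.4-c*63,80],down(0.0287+np.pi/2))
E
```

```text
t: 5.07
ee_pos: [565.7, -215.8, 3.3]
orientation: [0.98, 1.338, -0.98]
ft_force: [0.3, -0.3, 0.2]
width: 40.0
t: 5.73
ee_pos: [564.9, -215.4, 83.6]
orientation: [0.98, 1.339, -0.98]
ft_force: [0.6, 0.0, -0.2]
width: 0.2
0.30216193932427693
spoon 527.892148208759 76.3740555459223
strainer 529.097382736253 34.39135184864077
scoop 530.302617263747 -7.591351848640764
spreader 531.5078517912411 -49.5740555459223
tcp [ 567.3 -216.3   87.5] jaw ang 0.3066 tilt 0.33
shift cur axes [ 0.007   0.0161 -0.1698] turn [-1.2929  0.0059 -0.0014] deg 74.1 shift in new axes [ 0.0075  0.1677 -0.031 ]
```

View pics/w3.png

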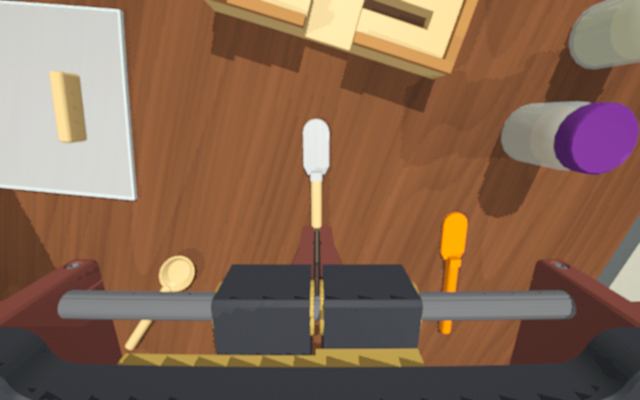

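```bash
python3 -m crank '[[[0,0,0],[0,0,0],0.0878],[[0,0,0],[0,0,0],0.0878],[[0,0,0],[0,0,0],0.0878],[[0,0,0],[0,0,0],0.0878],[[0,0,0],[0,0,0],0.0878],[[0,0,0],[0,0,0],0.0878],[[0,0,0],[0,0,0],0.0878],[[0,0,0],[0,0,0],0.0878]]'
python3 - <<'E'
from h import *; import pickle
print(ctrl.get_obs()["width"],pose()[:3,3])
d=cam("wrist"); cv2.imwrite("pics/w4.png",d["img"]); pickle.dump(d,open("w4.pkl","wb"))
crop(d,"w4s.png",280,90,360,260,3.5)
E
```

```text
t: 6.45
ee_pos: [564.9, -215.4, 82.1]
orientation: [0.98, 1.339, -0.981]
ft_force: [0.1, -0.8, 0.3]
width: 50.2
50.18663043007044 [ 564.89373967 -215.38838777   82.14224078]
```

View pics/w4s.png

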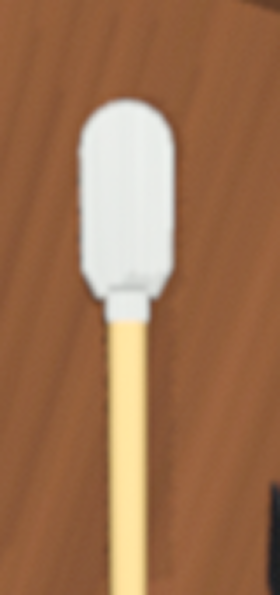

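View pics/w4.png

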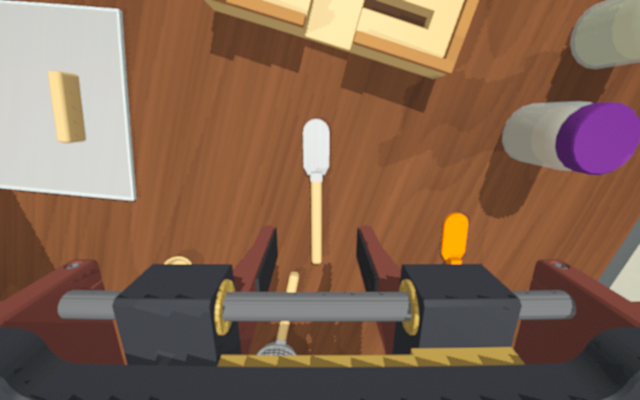

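```bash
python3 - <<'E'
from toolpos import *; import pickle
d=pickle.load(open("w4.pkl","rb"))
m,a=tl(d,(316.7,262.5),(316,118.5),12,4,72)
plan([*m,2.5],down(a-np.pi/2))
E
python3 -m crank '[[[0.02,0,0],[0,0,0],0.045],[[0.02,0,0],[0,0,0],0.045],[[0.02,0,0],[0,0,0],0.045],[[0.0195,0,0],[0,0,0],0.045],[[0,0,0],[0,0,0],0.03],[[0,0,0],[0,0,0],0],[[0,0,0],[0,0,0],0],[[0,0,0],[0,0,0],0]]'; python3 -m crank '[[[0,0,0],[0,0,0],0],[[0,0,0],[0,0,0],0],[[0,0,0],[0,0,0],0],[[0,0,0],[0,0,0],0],[[0,0,0],[0,0,0],0],[[0,0,0],[0,0,0],0],[[0,0,0],[0,0,0],0],[[0,0,0],[0,0,0],0]]'
```

```text
len 144.0 ang 1.8811 mid [ 564.8 -214. ] [[586.8, -282.5, 12.0], [542.9, -145.4, 4.0]]
tcp [ 565.  -215.4   82.3] jaw ang 0.3065 tilt 0.02
shift cur axes [ 0.0798  0.0003 -0.0014] turn [-0.0038 -0.0002  0.0003] deg 0.2 shift in new axes [ 0.0798  0.0003 -0.0014]
t: 7.17
ee_pos: [566.0, -215.8, 4.3]
orientation: [0.981, 1.337, -0.98]
ft_force: [0.5, 0.1, 0.3]
width: 22.1
t: 7.83
ee_pos: [565.0, -215.4, 2.9]
orientation: [0.981, 1.339, -0.981]
ft_force: [0.9, 0.3, -0.6]
width: 0.0
```

```bash
python3 - <<'E'
from h import *; import pickle
print(ctrl.get_obs())
d=cam("wrist"); cv2.imwrite("pics/w5.png",d["img"]); pickle.dump(d,open("w5.pkl","wb"))
E
```

```text
{'t': 7.8333, 'qpos': array([-3.83925643e-01,  6.62083284e-01,  1.76681591e+00, -1.78814589e-06,
        7.12787314e-01, -6.90391910e-01]), 'qvel': array([-0.00110515, -0.00069727,  0.00077398, -0.00092838, -0.00062457,
       -0.0018642 ]), 'joint_torque': array([ 1.48966326e-03, -5.84888971e+01, -1.79486364e+01,  3.06600903e-02,
        5.90639189e-02, -2.66756388e-06]), 'ee_pos': array([ 565.01278273, -215.41533155,    2.92817122]), 'orientation': array([ 0.98052979,  1.33882883, -0.98056994]), 'ft_force': array([ 0.90272769,  0.28369305, -0.59771308]), 'moment': array([-0.02299861,  0.03275634,  0.01167441]), 'width': 0.03170926901312112}
```

View pics/w5.png

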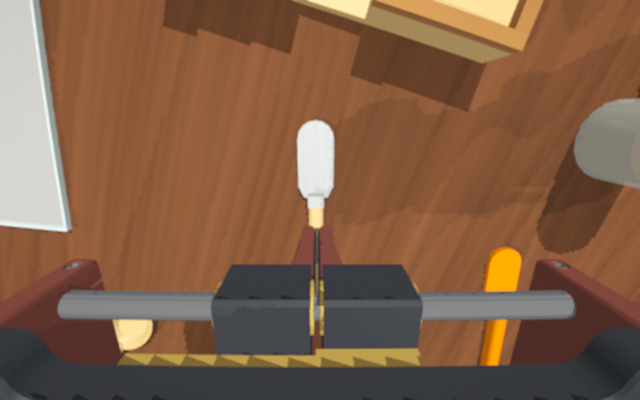

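```bash
python3 - <<'E'
from toolpos import *; import pickle
d=pickle.load(open("w5.pkl","rb"))
print(unproj(d,[(316,120.5),(316.5,227)],4))
print(proj(d,[pose()[:3,3],[586.8,-282.5,12],[565,-215,12]]))
d=cam("top"); crop(d,"top5.png",310,140,470,250,5)
d=cam("scene"); crop(d,"sc5.png",180,140,340,300,3.7)
E
```

```text
[[ 543.22659614 -145.76648256    4.        ]
 [ 565.90401594 -216.55956064    4.        ]]
[[315.80599559 224.73488803]
 [316.61534042 314.50615161]
 [315.93816399 229.08892571]]
```

View pics/top5.png

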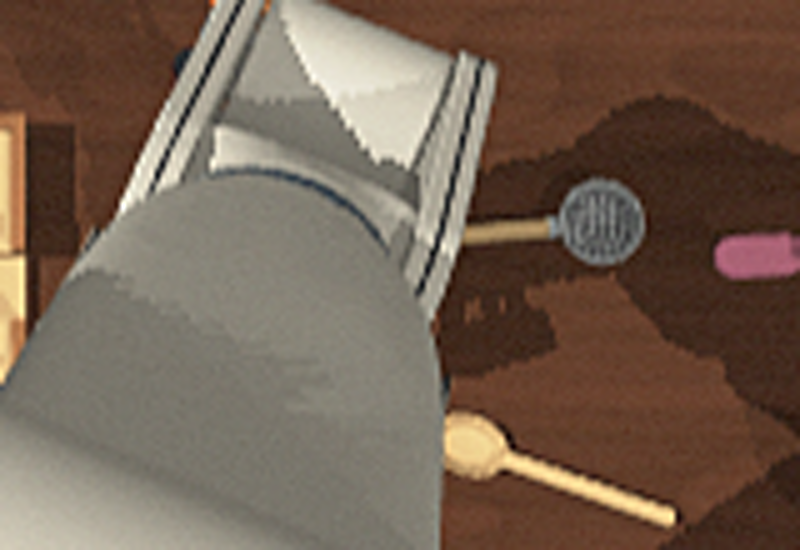

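View pics/sc5.png

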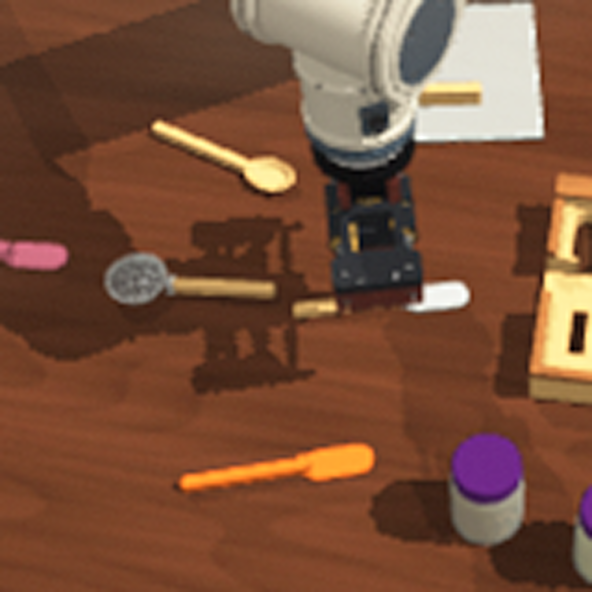

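```bash
python3 - <<'E'
from h import *; import pickle
d3=pickle.load(open("w3.pkl","rb"))["img"];d5=pickle.load(open("w5.pkl","rb"))["img"]
a=np.hstack([cv2.resize(x[190:300,270:365],None,fx=4,fy=4,interpolation=cv2.INTER_CUBIC) for x in (d3,d5)])
cv2.imwrite("pics/cmp.png",a)
d=cam("scene"); print(proj(d,[[565,-215.4,3],[565,-215.4,22]])); crop(d,"sc5b.png",250,190,320,240,10)
E
```

```text
[[282.56770508 222.09429305]
 [282.17666188 218.49161719]]
```

View pics/cmp.png

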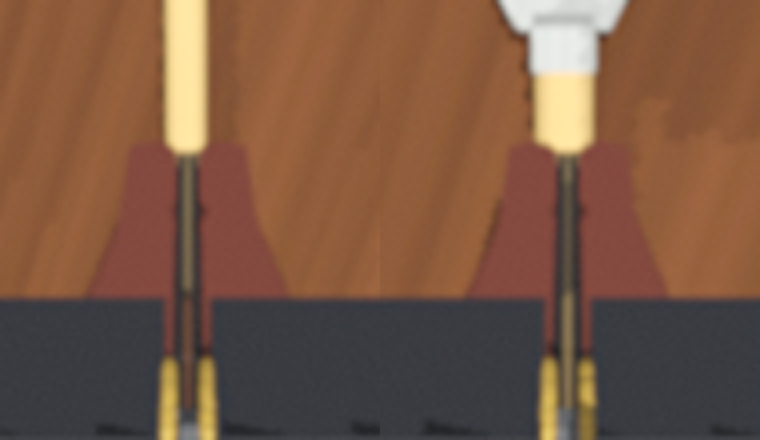

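View pics/sc5b.png

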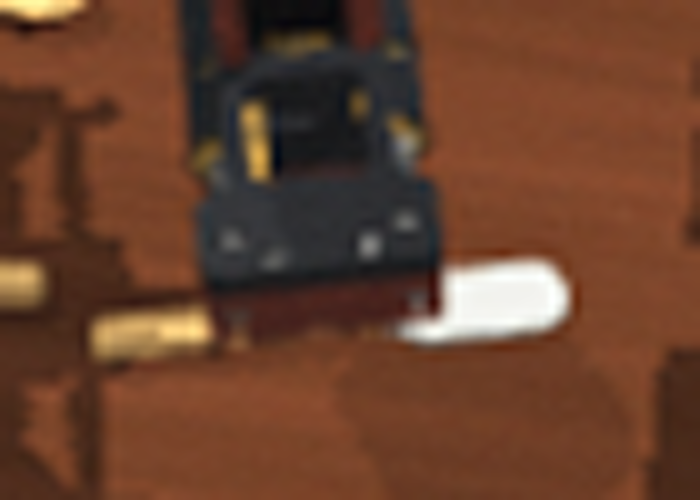

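```bash
python3 -m crank '[[[0,0,0],[0,0,0],0.03],[[0,0,0],[0,0,0],0.03],[[0,0,0],[0,0,0],0.03],[[0,0,0],[0,0,0],0.03],[[0,0,0],[0,0,0],0.03],[[0,0,0],[0,0,0],0.03],[[0,0,0],[0,0,0],0.03],[[0,0,0],[0,0,0],0.03]]'
python3 - <<'E'
from h import *; import pickle
print(ctrl.get_obs()["width"],pose()[:3,3])
d=cam("wrist"); cv2.imwrite("pics/w6.png",d["img"])
d=cam("scene"); crop(d,"sc6.png",240,170,330,240,8)
T=pose()
for x in (0,-20,-80): print(x,((proj(d,[(T@[x,y,0,1])[:3] for y in (-15,15)])-[240,170])*8).round().tolist())
E
```

```text
t: 8.7
ee_pos: [565.0, -215.4, 3.0]
orientation: [0.98, 1.339, -0.981]
ft_force: [0.0, -0.4, -0.3]
width: 29.9
29.936302660335173 [ 564.98956829 -215.43832464    2.96813029]
0 [[337.0, 386.0], [344.0, 448.0]]
-20 [[334.0, 355.0], [341.0, 418.0]]
-80 [[323.0, 259.0], [330.0, 322.0]]
```

View pics/sc6.png

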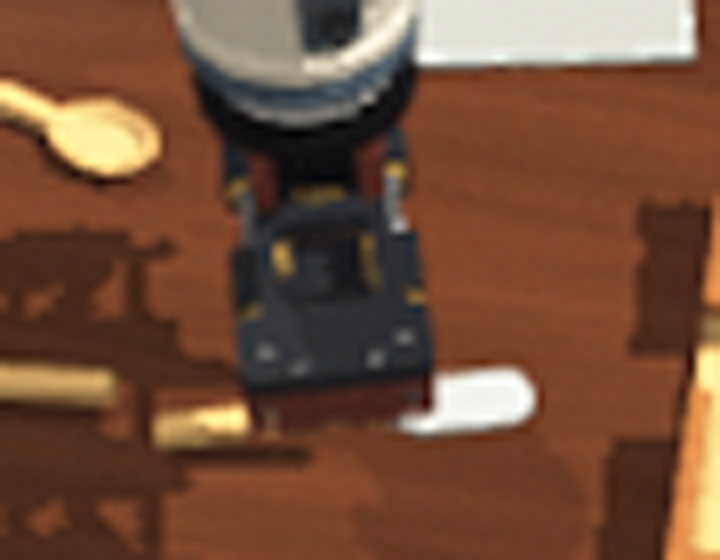

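View pics/w6.png

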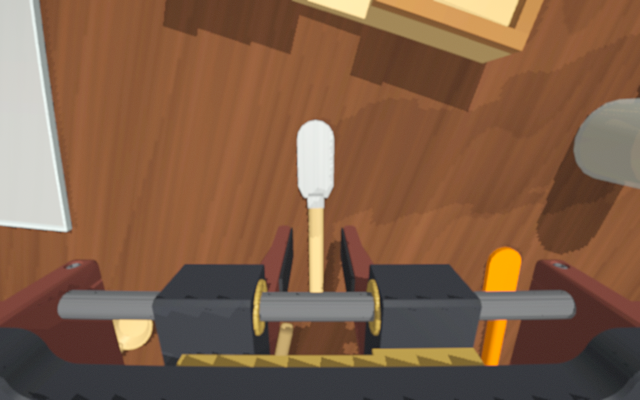

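```bash
python3 -m crank '[[[0.003,0,0],[0,0,0],0.03],[[0.003,0,0],[0,0,0],0.03],[[0.002,0,0],[0,0,0],0.03],[[0,0,0],[0,0,0],0.03],[[0,0,0],[0,0,0],0.03],[[0,0,0],[0,0,0],0.03],[[0,0,0],[0,0,0],0.03],[[0,0,0],[0,0,0],0.03]]'
python3 - <<'E'
from h import *; import pickle
o=ctrl.get_obs();print(o["width"],o["ee_pos"],o["ft_force"])
d=cam("wrist"); cv2.imwrite("pics/w7.png",d["img"])
d=cam("scene"); crop(d,"sc7.png",240,170,330,240,8)
E
```

```text
t: 9.47
ee_pos: [565.1, -215.4, -4.9]
orientation: [0.981, 1.339, -0.98]
ft_force: [0.4, 0.8, 1.1]
width: 29.9
29.87566312946549 [ 565.11733399 -215.44040514   -4.91884338] [0.41662884 0.78288052 1.0964833 ]
```

View pics/sc7.png

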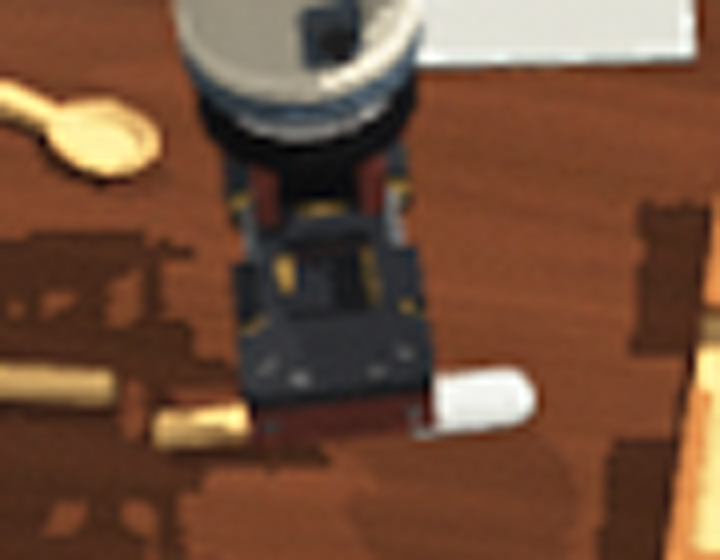

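View pics/w7.png

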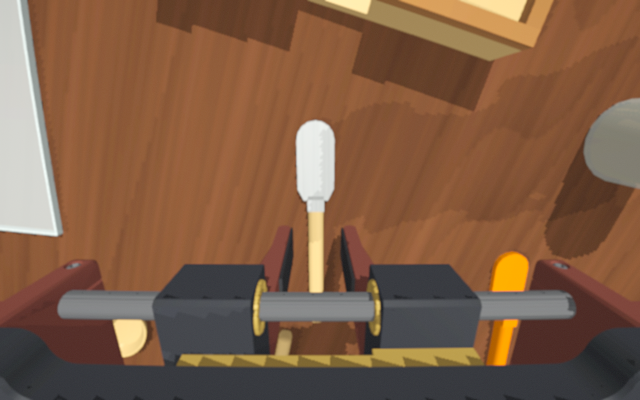

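```bash
python3 -m crank '[[[0.004,0,0],[0,0,0],0.03],[[0.004,0,0],[0,0,0],0.03],[[0.004,0,0],[0,0,0],0.03],[[0.002,0,0],[0,0,0],0.03],[[0,0,0],[0,0,0],0.03],[[0,0,0],[0,0,0],0.03],[[0,0,0],[0,0,0],0.03],[[0,0,0],[0,0,0],0.03]]'
python3 - <<'E'
from h import *; import pickle
o=ctrl.get_obs();print(o["width"],o["ee_pos"],o["ft_force"])
d=cam("wrist"); crop(d,"w8.png",240,180,400,300,5)
E
```

```text
t: 10.23
ee_pos: [565.2, -215.5, -18.9]
orientation: [0.98, 1.339, -0.98]
ft_force: [0.3, -0.9, 0.0]
width: 30.2
30.213288455002935 [ 565.15212366 -215.47961158  -18.92305774] [ 0.27288769 -0.92650102  0.04140307]
```

View pics/w8.png

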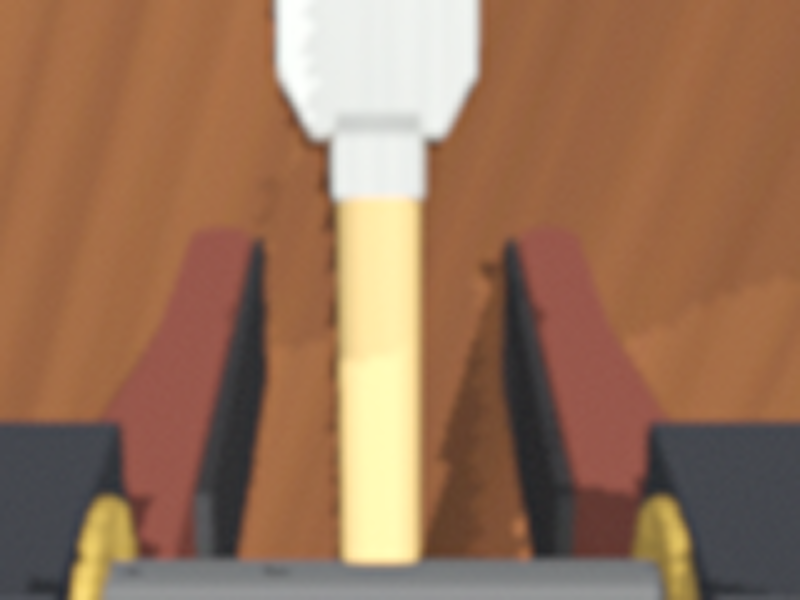

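```bash
python3 -m crank '[[[0.002,0,0],[0,0,0],0.03],[[0.002,0,0],[0,0,0],0.03],[[0,0,0],[0,0,0],0.03],[[0,0,0],[0,0,0],0.03],[[0,0,0],[0,0,0],0.03],[[0,0,0],[0,0,0],0.03],[[0,0,0],[0,0,0],0.03],[[0,0,0],[0,0,0],0.03]]';python3 -m crank '[[[0.001,0,0],[0,0,0],0.03],[[0.001,0,0],[0,0,0],0.03],[[0,0,0],[0,0,0],0.03],[[0,0,0],[0,0,0],0.03],[[0,0,0],[0,0,0],0.03],[[0,0,0],[0,0,0],0.03],[[0,0,0],[0,0,0],0.03],[[0,0,0],[0,0,0],0.03]]'
python3 - <<'E'
from h import *; import pickle
o=ctrl.get_obs();print(o["width"],o["ee_pos"],o["ft_force"])
d=cam("wrist"); crop(d,"w9.png",240,180,400,300,5)
E
```

```text
t: 10.95
ee_pos: [565.0, -215.4, -23.0]
orientation: [0.98, 1.339, -0.98]
ft_force: [-0.0, 0.2, -0.3]
width: 30.0
t: 11.62
ee_pos: [565.0, -215.4, -25.0]
orientation: [0.98, 1.339, -0.981]
ft_force: [0.6, 0.1, -0.9]
width: 30.1
30.123637971892613 [ 565.03780175 -215.44541313  -25.00716139] [ 0.62159293  0.12302786 -0.87916639]
```

View pics/w9.png

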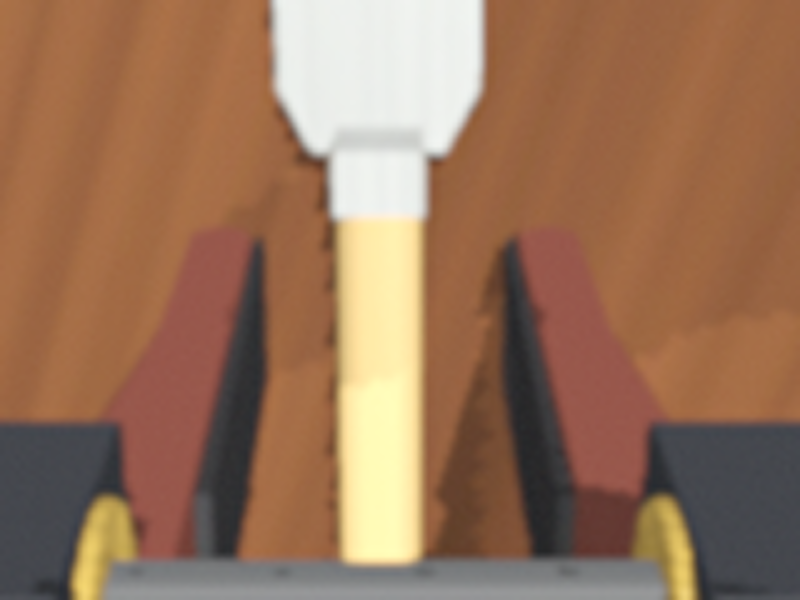

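```bash
python3 -m crank '[[[0,0,0],[0,0,0],0],[[0,0,0],[0,0,0],0],[[0,0,0],[0,0,0],0],[[0,0,0],[0,0,0],0],[[0,0,0],[0,0,0],0],[[0,0,0],[0,0,0],0],[[0,0,0],[0,0,0],0],[[0,0,0],[0,0,0],0]]'
python3 - <<'E'
from h import *; import pickle
o=ctrl.get_obs();print(o["width"],o["ee_pos"],o["ft_force"])
d=cam("wrist"); crop(d,"w10.png",240,100,400,300,3)
E
```

```text
t: 12.33
ee_pos: [565.0, -215.4, -25.0]
orientation: [0.98, 1.339, -0.98]
ft_force: [-0.1, -0.2, 0.6]
width: 9.7
9.741749947607765 [ 565.0206483  -215.41447906  -25.01513781] [-0.08171476 -0.16554008  0.57052379]
```

View pics/w10.png

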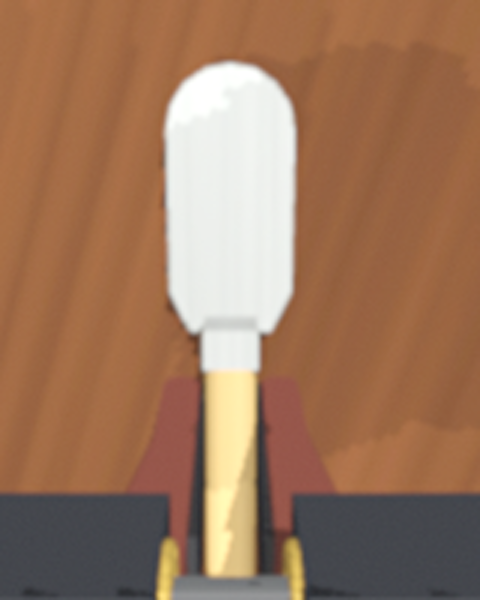

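```bash
python3 -m crank '[[[-0.01,0,0],[0,0,0],0],[[-0.015,0,0],[0,0,0],0],[[-0.02,0,0],[0,0,0],0],[[-0.02,0,0],[0,0,0],0],[[-0.01,0,0],[0,0,0],0],[[-0.0,0,0],[-0.08,0,0],0],[[0,0,0],[-0.11,0,0],0],[[0,0,0],[-0.11,0,0],0]]';  python3 -m crank '[[[0,0,0],[-0.11,0,0],0],[[0,0,0],[-0.11,0,0],0],[[0,0,0],[-0.11,0,0],0],[[0,0,0],[-0.11,0,0],0],[[0,0,0],[-0.11,0,0],0],[[0,0,0],[-0.11,0,0],0],[[0,0,0],[-0.11,0,0],0],[[0,0,0],[-0.11,0,0],0]]'
python3 - <<'E'
from h import *; import pickle
print(ctrl.get_obs()["width"])
c,s=np.cos(.0287),np.sin(.0287)
plan([529.7+s*63,13.4-c*63,50],down(0.0287+np.pi/2))
d=cam("wrist"); cv2.imwrite("pics/w11.png",d["img"])
E
```

```text
t: 13.05
ee_pos: [565.2, -215.5, 50.7]
orientation: [0.748, 1.437, -0.748]
ft_force: [-1.1, -0.4, -0.6]
width: 9.9
t: 13.72
ee_pos: [564.9, -215.4, 50.1]
orientation: [0.062, 1.57, -0.062]
ft_force: [0.5, -0.3, -1.3]
width: 9.8
9.838383697800937
tcp [ 564.9 -215.4   50.1] jaw ang 1.4919 tilt 0.01
shift cur axes [ 1.000e-04  1.627e-01 -4.640e-02] turn [-1.076e-01 -1.000e-04 -0.000e+00] deg 6.2 shift in new axes [ 1.000e-04  1.667e-01 -2.860e-02]
```

View pics/w11.png

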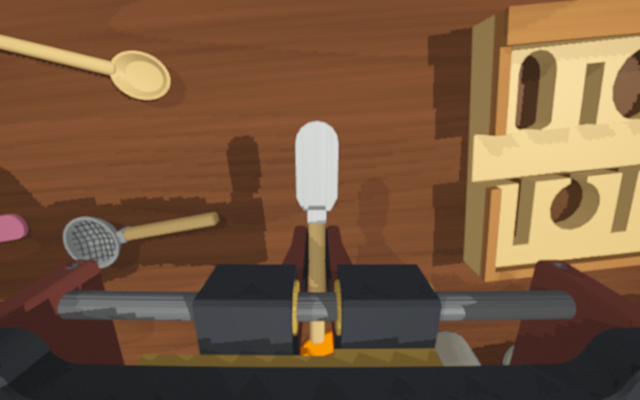

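```bash
python3 -m crank '[[[0,0,0],[-0.1076,0,0],0],[[0,0.0278,-0.0048],[0,0,0],0],[[0,0.0278,-0.0048],[0,0,0],0],[[0,0.0278,-0.0048],[0,0,0],0],[[0,0.0278,-0.0048],[0,0,0],0],[[0,0.0278,-0.0048],[0,0,0],0],[[0,0.0278,-0.0048],[0,0,0],0],[[0,0,0],[0,0,0],0]]';  python3 -m crank '[[[0.02,0,0],[0,0,0],0],[[0.02,0,0],[0,0,0],0],[[0,0,0],[0,0,0],0],[[0,0,0],[0,0,0],0],[[0,0,0],[0,0,0],0],[[0,0,0],[0,0,0],0],[[0,0,0],[0,0,0],0],[[0,0,0],[0,0,0],0]]'
python3 - <<'E'
from h import *; import pickle
print(ctrl.get_obs()["width"])
c,s=np.cos(.0287),np.sin(.0287)
plan([529.7+s*63,13.4-c*63,10],down(0.0287+np.pi/2))
d=cam("wrist"); cv2.imwrite("pics/w12.png",d["img"]); pickle.dump(d,open("w12.pkl","wb"));crop(d,"w12c.png",230,60,500,260,2.95)
E
```

```text
t: 14.43
ee_pos: [530.6, -45.7, 49.9]
orientation: [-0.018, 1.573, 0.019]
ft_force: [-0.3, -0.2, 0.2]
width: 9.5
t: 15.1
ee_pos: [533.0, -49.6, 10.8]
orientation: [-0.018, 1.569, 0.018]
ft_force: [0.6, 0.5, 0.2]
width: 9.5
9.547331683056209
tcp [533.  -49.6  10.8] jaw ang 1.5936 tilt 0.08
shift cur axes [ 0.0008  0.0001 -0.0015] turn [-0.0059  0.0014  0.0002] deg 0.3 shift in new axes [ 0.0008  0.0001 -0.0015]
```

View pics/w12c.png

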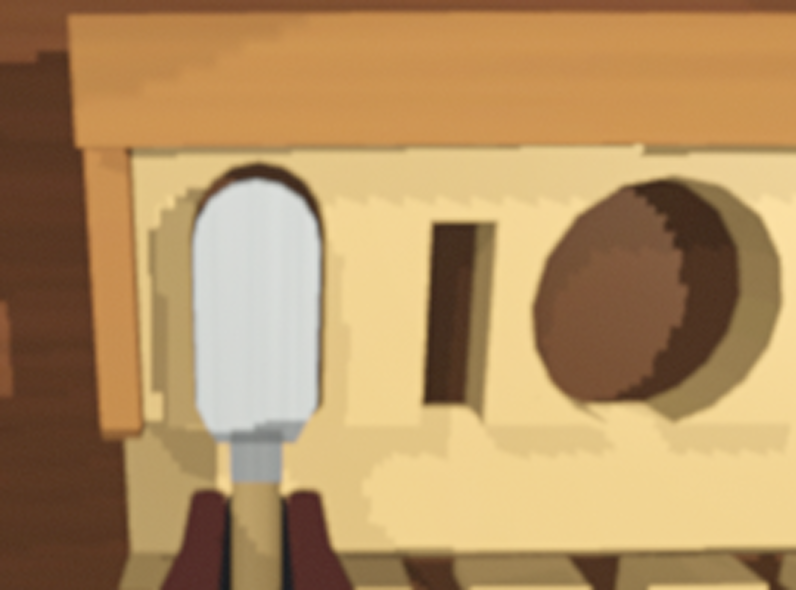

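```bash
python3 - <<'E'
from toolpos import *; import pickle
d=pickle.load(open("w12.pkl","rb"))
C=lambda p:(np.array(p)+.5)/2.95-.5+[230,60]
c,s=np.cos(.0287),np.sin(.0287)
def tr(P): 
    q=P[:,:2]-[529.7,13.4]; return np.c_[q[:,0]*c+q[:,1]*s,-q[:,0]*s+q[:,1]*c].round(1).tolist()
print("pocket tip,right,left",tr(unproj(d,[C((258,163)),C((323,260)),C((192,215))],28)))
print("blade tip, l, r",tr(unproj(d,[C((258,178)),C((192,260)),C((322,260))],39)))
print("handle axis",tr(unproj(d,[C((257,490))],47)))
print("lip corner -100.5/-78.5,-96",tr(unproj(d,[C((68,14)),C((77,147))],43)),"rim -20,-96",tr(unproj(d,[C((100,436))],36)))
print("strainer pocket l r top",tr(unproj(d,[C((533,308)),C((781,290)),C((672,177))],28)), "expect x -73 top, y -6..48")
print("scoop slot",tr(unproj(d,[C((433,222)),C((496,222))],28)),"expect x -64, y -28..-14")
E
```

```text
pocket tip,right,left [[-75.3, -63.1], [-55.9, -49.8], [-65.2, -76.5]]
blade tip, l, r [[-72.6, -63.1], [-57.4, -75.9], [-57.2, -50.9]]
handle axis [[-12.9, -63.7]]
lip corner -100.5/-78.5,-96 [[-100.6, -96.1], [-78.4, -95.9]] rim -20,-96 [[-20.7, -96.5]]
strainer pocket l r top [[-45.7, -5.5], [-49.3, 46.8], [-72.3, 20.5]] expect x -73 top, y -6..48
scoop slot [[-63.5, -27.5], [-63.5, -14.6]] expect x -64, y -28..-14
```

```bash
python3 -m crank '[[[0,0.0003,-0.0015],[-0.005,0,0],0],[[0.004,0,0],[0,0,0],0],[[0.004,0,0],[0,0,0],0],[[0.004,0,0],[0,0,0],0],[[0.004,0,0],[0,0,0],0],[[0.004,0,0],[0,0,0],0],[[0.002,0,0],[0,0,0],0],[[0,0,0],[0,0,0],0]]'
python3 - <<'E'
from h import *; import pickle
print(ctrl.get_obs()["width"],ctrl.get_obs()["ft_force"],pose()[:3,3])
d=cam("wrist");crop(d,"w13c.png",230,60,500,260,2.95)
E
```

```text
t: 15.82
ee_pos: [530.5, -49.0, -12.7]
orientation: [-0.022, 1.572, 0.022]
ft_force: [-0.1, 0.3, -1.0]
width: 10.1
10.076945658605386 [-0.09809773  0.26667733 -1.01331146] [530.54053062 -49.04013607 -12.6666149 ]
```

View pics/w13c.png

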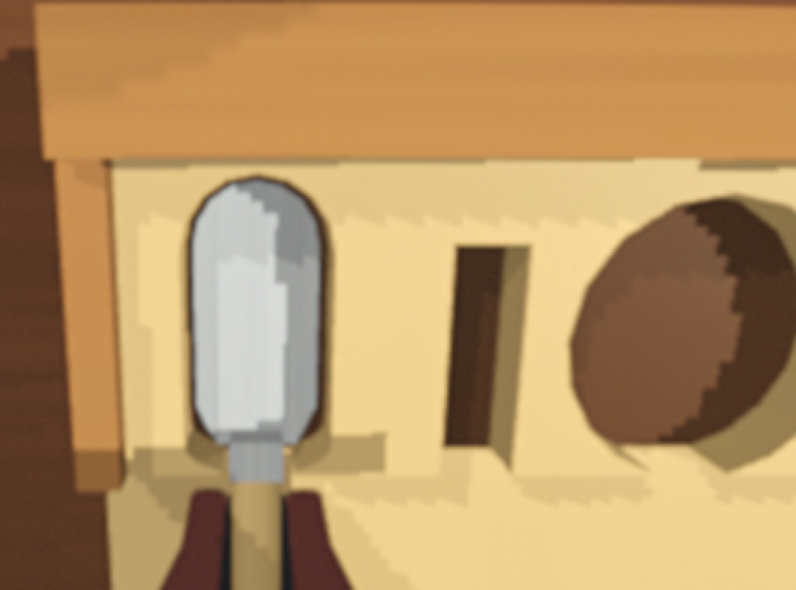

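```bash
python3 -m crank '[[[0,0,0],[0,0,0],0.024],[[0,0,0],[0,0,0],0.024],[[0,0,0],[0,0,0],0.024],[[0,0,0],[0,0,0],0.024],[[-0.015,0,0],[0,0,0],0.024],[[-0.03,0,0],[0,0,0],0.024],[[-0.03,0,0],[0,0,0],0.04],[[-0.03,0,0],[0,0,0],0.05]]'
python3 - <<'E'
from h import *; import pickle
d=cam("wrist");cv2.imwrite("pics/w14.png",d["img"])
plan([574,-364,60],down(-1.466+np.pi/2))
E
```

```text
t: 16.53
ee_pos: [530.4, -49.0, 94.0]
orientation: [-0.022, 1.572, 0.022]
ft_force: [-0.3, -0.0, -0.4]
width: 33.6
tcp [534.  -49.4  99.5] jaw ang 1.5992 tilt 0.42
shift cur axes [ 0.04   -0.3155  0.0307] turn [ 1.4944  0.0067 -0.0046] deg 85.6 shift in new axes [0.0395 0.0068 0.317 ]
```

View pics/w14.png

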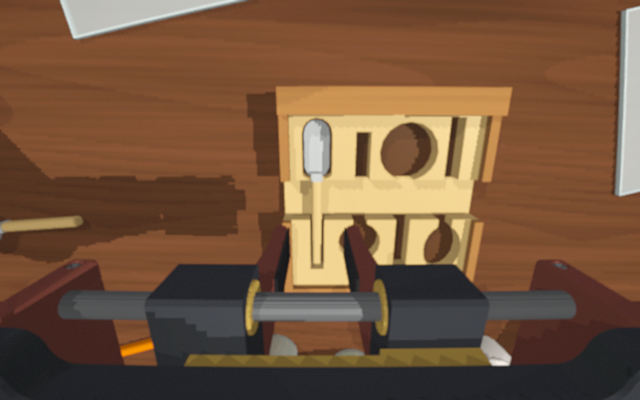

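```bash
python3 -m crank '[[[0.004,-0.0355,0.0037],[0,0,0],0.05],[[0.004,-0.0355,0.0037],[0,0,0],0.05],[[0.004,-0.0355,0.0037],[0,0,0],0.05],[[0.004,-0.0355,0.0037],[0,0,0],0.05],[[0.004,-0.0355,0.0037],[0,0,0],0.05],[[0.004,-0.0355,0.0037],[0,0,0],0.05],[[0.004,-0.0355,0.0037],[0,0,0],0.05],[[0.004,-0.0355,0.0037],[0,0,0],0.05]]'; python3 -m crank '[[[0.004,-0.0355,0.0037],[0,0,0],0.05],[[0,0,0],[0.115,0,0],0.05],[[0,0,0],[0.115,0,0],0.05],[[0,0,0],[0.115,0,0],0.05],[[0,0,0],[0.115,0,0],0.05],[[0,0,0],[0.115,0,0],0.05],[[0,0,0],[0.115,0,0],0.05],[[0,0,0],[0.115,0,0],0.05]]';python3 -m crank '[[[0,0,0],[0.115,0,0],0.05],[[0,0,0],[0.115,0,0],0.05],[[0,0,0],[0.115,0,0],0.05],[[0,0,0],[0.115,0,0],0.05],[[0,0,0],[0.115,0,0],0.05],[[0,0,0],[0.115,0,0],0.05],[[0,0,0],[0,0,0],0.05],[[0,0,0],[0,0,0],0.05]]'
python3 - <<'E'
from h import *; import pickle
d=cam("wrist");cv2.imwrite("pics/w15.png",d["img"]); pickle.dump(d,open("w15.pkl","wb"));crop(d,"w15c.png",260,100,380,265,3.5)
plan([575,-368,60],down(-1.466+np.pi/2))
E
```

```text
t: 17.25
ee_pos: [568.4, -333.9, 60.7]
orientation: [-0.022, 1.571, 0.022]
ft_force: [0.9, 0.0, 0.2]
width: 50.0
t: 17.92
ee_pos: [573.0, -367.5, 56.8]
orientation: [0.612, 1.483, -0.612]
ft_force: [-0.9, 0.6, -0.7]
width: 50.0
t: 18.58
ee_pos: [573.1, -367.5, 56.9]
orientation: [1.13, 1.258, -1.13]
ft_force: [0.7, -0.4, 0.9]
width: 49.7
tcp [ 573.1 -367.5   56.8] jaw ang 0.1077 tilt 0.01
shift cur axes [-0.0032  0.0019  0.0007] turn [ 0.0029 -0.0001  0.0002] deg 0.2 shift in new axes [-0.0032  0.0019  0.0007]
```

View pics/w15.png

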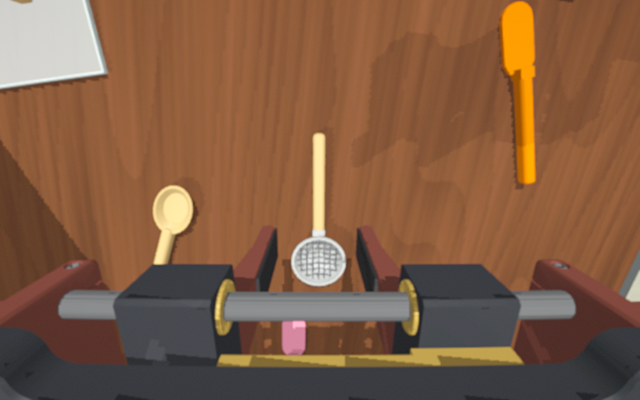

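View pics/w15c.png

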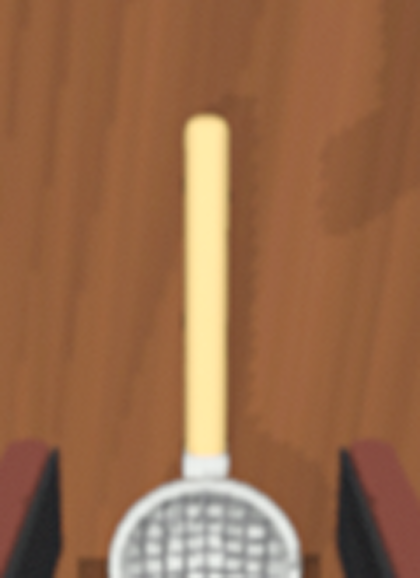

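```bash
python3 - <<'E'
from toolpos import *; import pickle
d=pickle.load(open("w15.pkl","rb"))
C=lambda p:(np.array(p)+.5)/3.5-.5+[260,100]
tl(d,C((207,113)),C((206,455)),12,12,70)
m,a=tl(d,C((207,113)),(318,286),12,14,70)
plan([*m,-25],down(a+np.pi/2))
E
```

```text
len 86.1 ang -1.4648 mid [ 576.4 -373.9] [[569.0, -304.3, 12.0], [578.1, -389.9, 12.0]]
len 143.5 ang -1.4671 mid [ 576.2 -373.9] [[569.0, -304.3, 12.0], [583.8, -447.0, 14.0]]
tcp [ 573.1 -367.5   56.8] jaw ang 0.1077 tilt 0.01
shift cur axes [0.0818 0.0024 0.0067] turn [ 0.004  -0.0001  0.0002] deg 0.2 shift in new axes [0.0818 0.0025 0.0067]
```

```bash
python3 -m crank '[[[0.01,0.0025,0.0075],[0.004,0,0],0.03],[[0.016,0,0],[0,0,0],0.03],[[0.016,0,0],[0,0,0],0.03],[[0.016,0,0],[0,0,0],0.03],[[0.016,0,0],[0,0,0],0.03],[[0.0078,0,0],[0,0,0],0.03],[[0,0,0],[0,0,0],0.03],[[0,0,0],[0,0,0],0]]';python3 -m crank '[[[0,0,0],[0,0,0],0],[[0,0,0],[0,0,0],0],[[0,0,0],[0,0,0],0],[[0,0,0],[0,0,0],0],[[0,0,0],[0,0,0],0],[[-0.01,0,0],[0,0,0],0],[[-0.02,0,0],[0,0,0],0],[[-0.02,0,0],[0,0,0],0]]'
python3 - <<'E'
from h import *; import pickle
print(ctrl.get_obs()["width"])
c,s=np.cos(.0287),np.sin(.0287)
plan([529.7-s*21,13.4+c*21,50],down(0.0287-np.pi/2))
d=cam("wrist");cv2.imwrite("pics/w16.png",d["img"])
E
```

```text
t: 19.3
ee_pos: [576.2, -374.5, -25.7]
orientation: [1.135, 1.256, -1.135]
ft_force: [0.2, 0.2, 0.1]
width: 26.0
t: 19.97
ee_pos: [575.9, -374.3, 25.5]
orientation: [1.135, 1.257, -1.136]
ft_force: [0.3, -0.8, -0.4]
width: 9.6
9.564843155886752
tcp [ 575.9 -374.3   25.5] jaw ang 0.1002 tilt 0.1
shift cur axes [-0.024  -0.0057 -0.4113] turn [1.6423e+00 2.0000e-04 1.9000e-03] deg 94.1 shift in new axes [-0.0245 -0.4099  0.035 ]
```

View pics/w16.png

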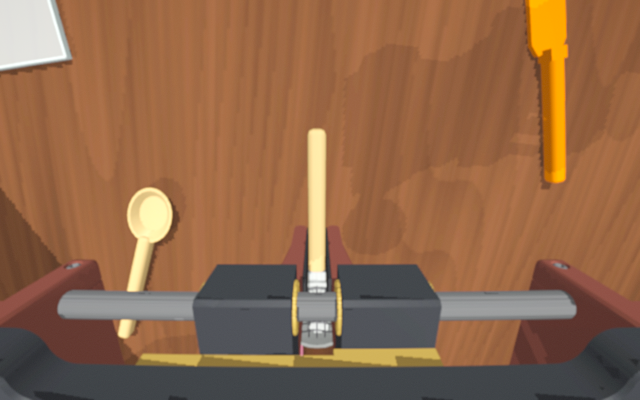

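```bash
python3 -m crank '[[[-0.0245,0,0],[0.05,0,0],0],[[0,0,0],[0.1158,0,0],0],[[0,0,0],[0.1158,0,0],0],[[0,0,0],[0.1158,0,0],0],[[0,0,0],[0.1158,0,0],0],[[0,0,0],[0.1158,0,0],0],[[0,0,0],[0.1158,0,0],0],[[0,0,0],[0.1158,0,0],0]]';python3 -m crank '[[[0,0,0],[0.1158,0,0],0],[[0,0,0],[0.1158,0,0],0],[[0,0,0],[0.1158,0,0],0],[[0,0,0],[0.1158,0,0],0],[[0,0,0],[0.1158,0,0],0],[[0,0,0],[0.1158,0,0],0],[[0,0,0],[0.0868,0,0],0],[[0,0,0],[0,0,0],0]]'
python3 - <<'E'
from h import *
print(ctrl.get_obs()["width"])
c,s=np.cos(.0287),np.sin(.0287)
plan([529.7-s*21,13.4+c*21,15],down(0.0287-np.pi/2))
E
```

```text
t: 20.68
ee_pos: [576.6, -374.8, 50.2]
orientation: [1.748, 0.743, -1.747]
ft_force: [-0.4, 0.1, -0.1]
width: 9.6
t: 21.35
ee_pos: [576.6, -374.8, 50.2]
orientation: [2.209, 0.028, -2.208]
ft_force: [-0.6, 0.3, 0.0]
width: 9.8
9.756649197674763
tcp [ 576.6 -374.8   50.2] jaw ang -1.5451 tilt 0.03
shift cur axes [ 0.035  -0.4103  0.037 ] turn [-0.003  -0.0005 -0.0004] deg 0.2 shift in new axes [ 0.0352 -0.4104  0.0357]
```

```bash
python3 -m crank '[[[0,-0.0342,0.003],[-0.003,0,0],0],[[0,-0.0342,0.003],[0,0,0],0],[[0,-0.0342,0.003],[0,0,0],0],[[0,-0.0342,0.003],[0,0,0],0],[[0,-0.0342,0.003],[0,0,0],0],[[0,-0.0342,0.003],[0,0,0],0],[[0,-0.0342,0.003],[0,0,0],0],[[0,-0.0342,0.003],[0,0,0],0]]';python3 -m crank '[[[0,-0.0342,0.003],[0,0,0],0],[[0,-0.0342,0.003],[0,0,0],0],[[0,-0.0342,0.003],[0,0,0],0],[[0,-0.0342,0.003],[0,0,0],0],[[0.018,0,0],[0,0,0],0],[[0.017,0,0],[0,0,0],0],[[0,0,0],[0,0,0],0],[[0,0,0],[0,0,0],0]]';python3 -m crank '[[[0,0,0],[0,0,0],0],[[0,0,0],[0,0,0],0],[[0,0,0],[0,0,0],0],[[0,0,0],[0,0,0],0],[[0,0,0],[0,0,0],0],[[0,0,0],[0,0,0],0],[[0,0,0],[0,0,0],0],[[0,0,0],[0,0,0],0]]'
python3 - <<'E'
from h import *; import pickle
print(ctrl.get_obs()["width"])
c,s=np.cos(.0287),np.sin(.0287)
plan([529.7-s*21,13.4+c*21,15],down(0.0287-np.pi/2))
d=cam("wrist"); cv2.imwrite("pics/w17.png",d["img"]); pickle.dump(d,open("w17.pkl","wb"));crop(d,"w17c.png",180,60,450,260,2.95)
E
```

```text
t: 22.02
ee_pos: [543.7, -100.6, 50.1]
orientation: [2.205, 0.038, -2.203]
ft_force: [0.5, 0.4, -0.4]
width: 9.2
t: 22.68
ee_pos: [527.0, 34.4, 14.5]
orientation: [2.203, 0.037, -2.206]
ft_force: [0.0, 0.4, 0.1]
width: 9.5
t: 23.35
ee_pos: [527.6, 34.3, 14.7]
orientation: [2.205, 0.035, -2.205]
ft_force: [-0.3, 0.3, -0.4]
width: 9.7
9.732176396672651
tcp [527.6  34.3  14.7] jaw ang -1.5391 tilt 0.0
shift cur axes [-0.0003 -0.     -0.0015] turn [ 0.003  0.    -0.   ] deg 0.2 shift in new axes [-0.0003 -0.     -0.0015]
```

View pics/w17c.png

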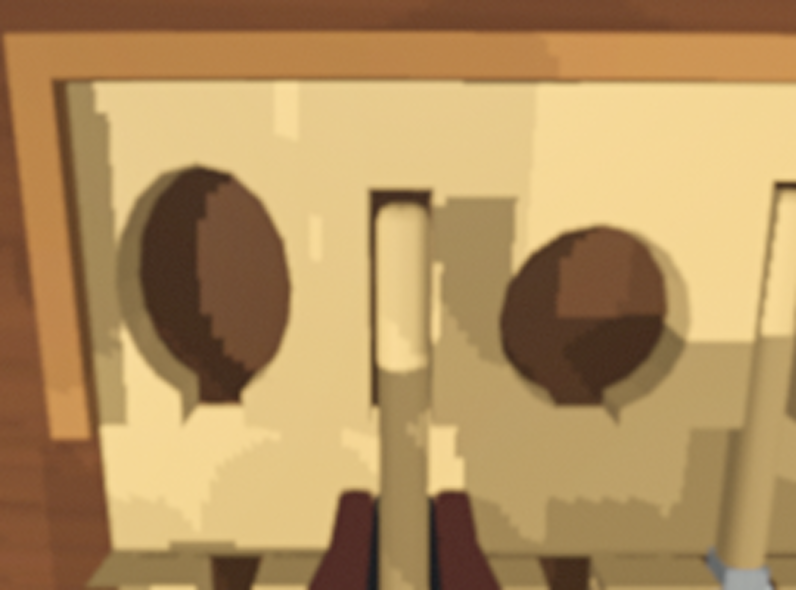

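View pics/w17.png

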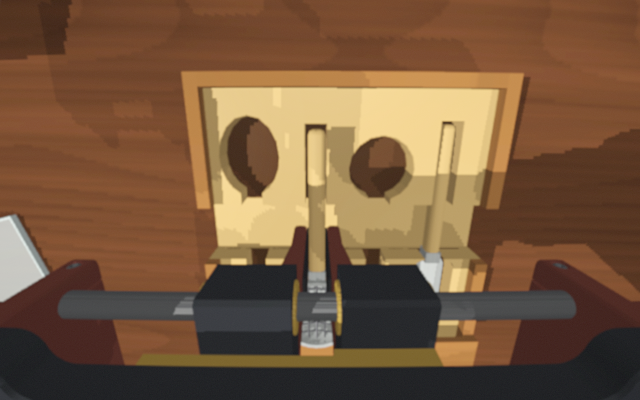

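```bash
python3 - <<'E'
from toolpos import *; import pickle
d=pickle.load(open("w17.pkl","rb"))
C=lambda p:(np.array(p)+.5)/2.95-.5+[180,60]
c,s=np.cos(.0287),np.sin(.0287)
def tr(P): 
    q=P[:,:2]-[529.7,13.4]; return np.c_[q[:,0]*c+q[:,1]*s,-q[:,0]*s+q[:,1]*c].round(1).tolist()
print("slot l, r top (exp 72, 28/14)",tr(unproj(d,[C((369,191)),C((433,191)),C((370,400))],28)))
print("tail (exp 70,21)",tr(unproj(d,[C((403,201)),C((376,230)),C((430,230)),C((380,480)),C((430,480))],52)))
print("rim inner far corner 92.5,88 at z28",tr(unproj(d,[C((68,82))],28)))
print("scoop round",tr(unproj(d,[C((603,226)),C((502,320)),C((688,320))],28)),"exp x 65, y -42..0")
E
```

```text
slot l, r top (exp 72, 28/14) [[71.2, 27.4], [71.2, 14.2], [26.3, 27.6]]
tail (exp 70,21) [[70.2, 20.4], [65.1, 25.3], [65.1, 15.5], [16.9, 24.8], [16.9, 15.0]]
rim inner far corner 92.5,88 at z28 [[92.5, 87.6]]
scoop round [[64.2, -21.4], [44.3, -0.9], [44.4, -41.1]] exp x 65, y -42..0
```

```bash
python3 -m crank '[[[0,-0.0006,0.001],[0.003,0,0],0],[[0.005,0,0],[0,0,0],0],[[0.005,0,0],[0,0,0],0],[[0.005,0,0],[0,0,0],0],[[0.005,0,0],[0,0,0],0],[[0.004,0,0],[0,0,0],0],[[0.004,0,0],[0,0,0],0],[[0,0,0],[0,0,0],0]]'
python3 - <<'E'
from h import *; import pickle
print(ctrl.get_obs()["width"],ctrl.get_obs()["ft_force"],pose()[:3,3])
d=cam("wrist");crop(d,"w18c.png",180,60,450,260,2.95)
E
```

```text
t: 24.07
ee_pos: [526.7, 34.9, -13.7]
orientation: [2.207, 0.032, -2.207]
ft_force: [1.6, -0.2, -1.4]
width: 9.7
9.717545214369089 [ 1.57062267 -0.24075082 -1.39154338] [526.73486421  34.91642066 -13.73162128]
```

View pics/w18c.png

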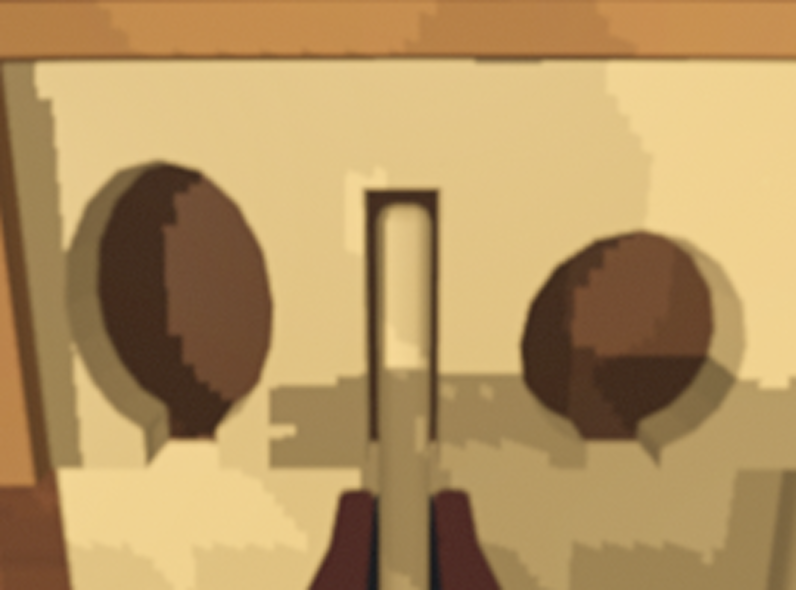

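```bash
python3 -m crank '[[[0,0,0],[0,0,0],0.024],[[0,0,0],[0,0,0],0.024],[[0,0,0],[0,0,0],0.024],[[0,0,0],[0,0,0],0.024],[[-0.015,0,0],[0,0,0],0.024],[[-0.03,0,0],[0,0,0],0.024],[[-0.03,0,0],[0,0,0],0.04],[[-0.03,0,0],[0,0,0],0.05]]'
python3 - <<'E'
from h import *; import pickle
d=cam("wrist");cv2.imwrite("pics/w19.png",d["img"])
plan([431,-392,60],down(1.259-np.pi/2))
d=cam("top");crop(d,"top19.png",230,100,530,300,2.66)
E
```

```text
t: 24.78
ee_pos: [525.8, 34.9, 92.5]
orientation: [2.205, 0.032, -2.209]
ft_force: [0.1, 0.2, -0.2]
width: 34.3
tcp [529.6  35.1  97.9] jaw ang -1.5421 tilt 0.4
shift cur axes [0.0371 0.4241 0.111 ] turn [-1.2303 -0.0062 -0.0042] deg 70.5 shift in new axes [0.0379 0.0372 0.4367]
```

View pics/w19.png

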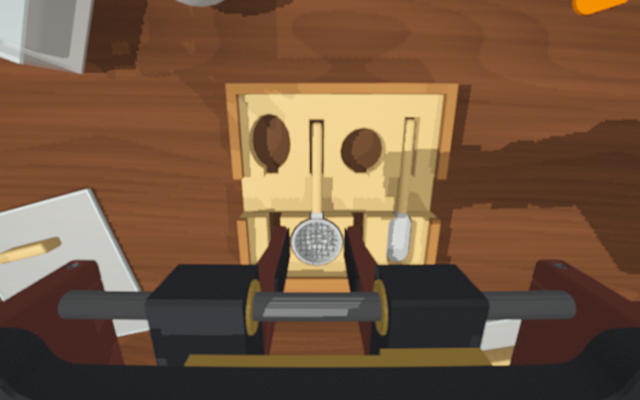

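View pics/top19.png

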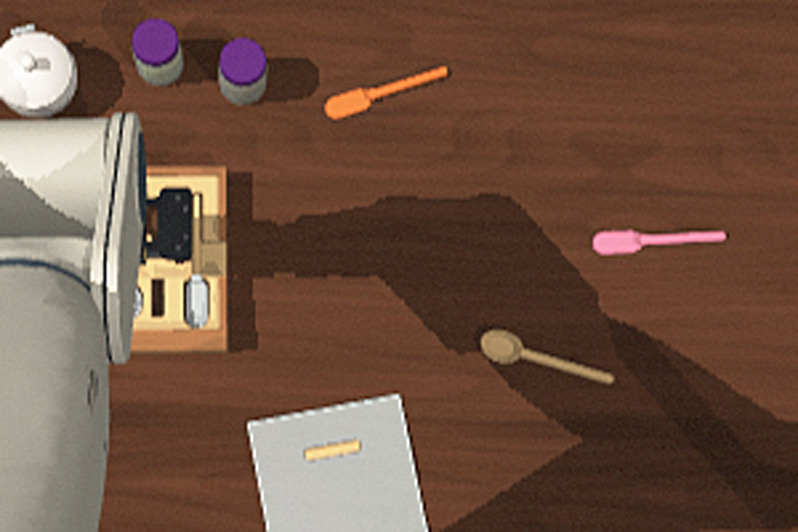

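```bash
python3 -m crank '[[[0.0032,0.0353,0.0093],[0,0,0],0.05],[[0.0032,0.0353,0.0093],[0,0,0],0.05],[[0.0032,0.0353,0.0093],[0,0,0],0.05],[[0.0032,0.0353,0.0093],[0,0,0],0.05],[[0.0032,0.0353,0.0093],[0,0,0],0.05],[[0.0032,0.0353,0.0093],[0,0,0],0.05],[[0.0032,0.0353,0.0093],[0,0,0],0.05],[[0.0032,0.0353,0.0093],[0,0,0],0.05]]'; python3 -m crank '[[[0.0032,0.0353,0.0093],[0,0,0],0.05],[[0.0032,0.0353,0.0093],[0,0,0],0.05],[[0.0032,0.0353,0.0093],[0,0,0],0.05],[[0.0032,0.0353,0.0093],[0,0,0],0.05],[[0,0,0],[-0.1118,0,0],0.05],[[0,0,0],[-0.1118,0,0],0.05],[[0,0,0],[-0.1118,0,0],0.05],[[0,0,0],[-0.1118,0,0],0.05]]'; python3 -m crank '[[[0,0,0],[-0.1118,0,0],0.05],[[0,0,0],[-0.1118,0,0],0.05],[[0,0,0],[-0.1118,0,0],0.05],[[0,0,0],[-0.1118,0,0],0.05],[[0,0,0],[-0.1118,0,0],0.05],[[0,0,0],[-0.1118,0,0],0.05],[[0,0,0],[-0.1118,0,0],0.05],[[0,0,0],[0,0,0],0.05]]'
python3 - <<'E'
from h import *; import pickle
plan([431,-392,60],down(1.259-np.pi/2))
d=cam("wrist");cv2.imwrite("pics/w20.png",d["img"]); pickle.dump(d,open("w20.pkl","wb"));crop(d,"w20c.png",230,60,420,290,2.6)
E
```

```text
t: 25.55
ee_pos: [459.1, -250.9, 65.2]
orientation: [2.206, 0.032, -2.208]
ft_force: [-0.0, -0.4, -0.9]
width: 49.8
t: 26.22
ee_pos: [426.3, -391.6, 52.2]
orientation: [1.953, 0.48, -1.955]
ft_force: [0.4, 0.6, -0.3]
width: 49.7
t: 26.88
ee_pos: [426.6, -391.2, 52.4]
orientation: [1.433, 1.049, -1.433]
ft_force: [-0.1, 0.5, -0.6]
width: 49.8
tcp [ 426.6 -391.2   52.4] jaw ang -0.3084 tilt 0.08
shift cur axes [-0.0076  0.0044 -0.0006] turn [ 0.0034 -0.0006  0.0012] deg 0.2 shift in new axes [-0.0076  0.0044 -0.0006]
```

View pics/w20c.png

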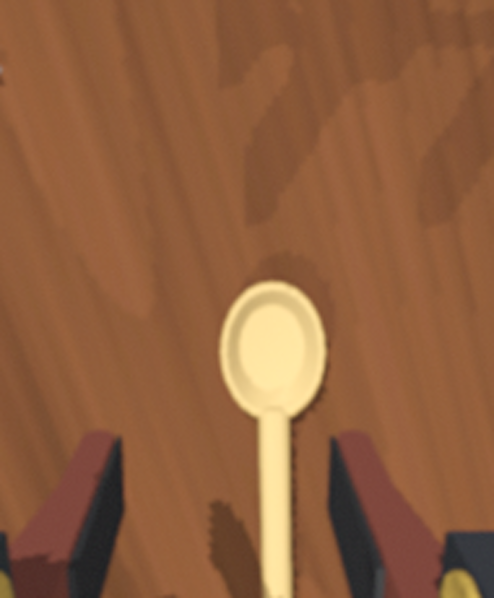

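```bash
python3 - <<'E'
from toolpos import *; import pickle
d=pickle.load(open("w20.pkl","rb"))
C=lambda p:(np.array(p)+.5)/2.6-.5+[230,60]
T=unproj(d,[C((272,281))],10)[0];H=unproj(d,[C((279,590))],12)[0];H2=unproj(d,[C((275,430))],12)[0]
b=unproj(d,[C((220,350)),C((326,350))],9); print("bowl w",np.linalg.norm(b[0]-b[1]),b.mean(0))
for h in(H,H2):
    v=(T-h)[:2];v/=np.linalg.norm(v);a=np.arctan2(v[1],v[0]);print(a,T[:2]-75*v)
v=(T-H)[:2];v/=np.linalg.norm(v);a=np.arctan2(v[1],v[0]);print("from bowl centre",b.mean(0)[:2]-51.5*v)
plan([*(T[:2]-75*v),-25],down(a-np.pi/2))
E
```

```text
bowl w 35.22045807744133 [ 445.91836414 -385.72278771    9.        ]
1.301332842927484 [ 432.28652019 -435.51344405]
1.297232188837252 [ 431.99023809 -435.4309625 ]
from bowl centre [ 432.20832667 -435.36435168]
tcp [ 426.7 -391.3   52.5] jaw ang -0.3143 tilt 0.07
shift cur axes [0.0774 0.0191 0.0404] turn [-0.0449 -0.0006  0.0011] deg 2.6 shift in new axes [0.0775 0.0172 0.0411]
```

```bash
python3 -m crank '[[[0,0,0],[-0.0449,0,0],0.05],[[0,0.0086,0.0205],[0,0,0],0.05],[[0,0.0086,0.0206],[0,0,0],0.05],[[0,0,0],[0,0,0],0.05],[[0,0,0],[0,0,0],0.05],[[0,0,0],[0,0,0],0.05],[[0,0,0],[0,0,0],0.05],[[0,0,0],[0,0,0],0.05]]'
python3 - <<'E'
from h import *; import pickle
d=cam("wrist");cv2.imwrite("pics/w21.png",d["img"]); pickle.dump(d,open("w21.pkl","wb"));crop(d,"w21c.png",230,60,420,290,2.6)
E
```

```text
t: 27.6
ee_pos: [432.6, -434.9, 53.1]
orientation: [1.404, 1.072, -1.404]
ft_force: [-0.4, -0.9, 0.8]
width: 49.9
```

View pics/w21.png

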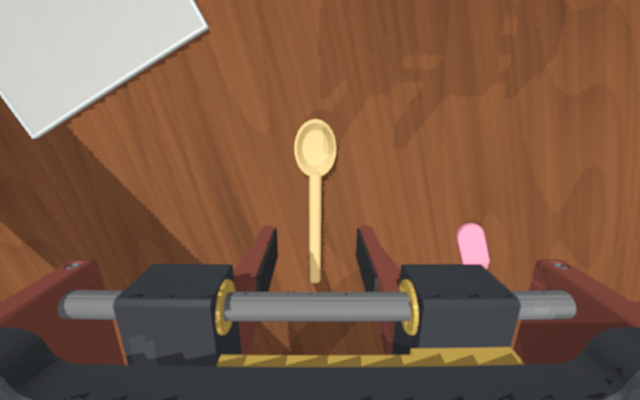

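View pics/w21c.png

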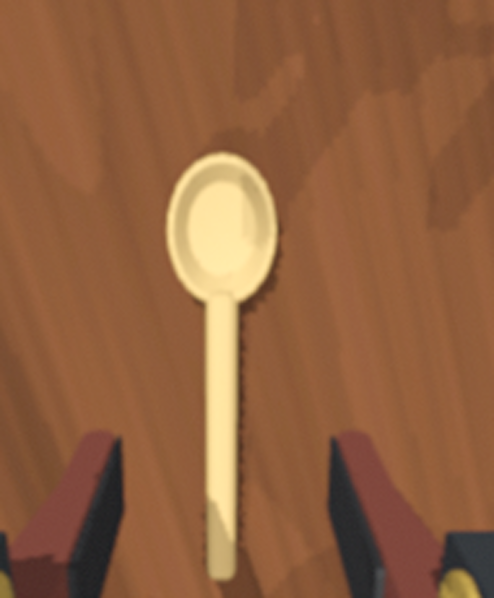

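```bash
python3 - <<'E'
from toolpos import *; import pickle
d=pickle.load(open("w21.pkl","rb"))
C=lambda p:(np.array(p)+.5)/2.6-.5+[230,60]
m,a=tl(d,C((222,579)),C((222,153)),12,9,75)
plan([*m,-25],down(a-np.pi/2))
E
```

```text
len 148.9 ang 1.301 mid [ 432.4 -434.5] [[412.4, -506.8, 12.0], [452.1, -363.3, 9.0]]
tcp [ 432.7 -435.    53.2] jaw ang -0.2673 tilt 0.04
shift cur axes [ 0.0782 -0.0004 -0.0004] turn [ 0.0025 -0.0004  0.0006] deg 0.1 shift in new axes [ 0.0782 -0.0005 -0.0004]
```

```bash
python3 -m crank '[[[0.01,-0.0004,-0.0004],[0.0025,0,0],0.03],[[0.016,0,0],[0,0,0],0.03],[[0.016,0,0],[0,0,0],0.03],[[0.016,0,0],[0,0,0],0.03],[[0.012,0,0],[0,0,0],0.03],[[0.0082,0,0],[0,0,0],0.03],[[0,0,0],[0,0,0],0.03],[[0,0,0],[0,0,0],0]]';python3 -m crank '[[[0,0,0],[0,0,0],0],[[0,0,0],[0,0,0],0],[[0,0,0],[0,0,0],0],[[0,0,0],[0,0,0],0],[[0,0,0],[0,0,0],0],[[-0.01,0,0],[0,0,0],0],[[-0.02,0,0],[0,0,0],0],[[-0.02,0,0],[0,0,0],0]]'
python3 - <<'E'
from h import *; import pickle
print(ctrl.get_obs()["width"])
c,s=np.cos(.0287),np.sin(.0287)
plan([529.7-s*63,13.4+c*63,50],down(0.0287-np.pi/2))
E
```

```text
t: 28.32
ee_pos: [432.6, -435.3, -25.2]
orientation: [1.405, 1.069, -1.405]
ft_force: [-0.2, -0.2, 0.5]
width: 26.0
t: 28.98
ee_pos: [432.1, -434.9, 25.5]
orientation: [1.405, 1.071, -1.406]
ft_force: [0.2, -0.3, 0.4]
width: 9.7
9.732475528536904
tcp [ 432.1 -434.9   25.5] jaw ang -0.2699 tilt 0.1
shift cur axes [-0.024  -0.044  -0.5183] turn [1.2722e+00 2.0000e-04 1.8000e-03] deg 72.9 shift in new axes [-0.0245 -0.5083 -0.1104]
```

```bash
python3 -m crank '[[[-0.0245,0,0],[0.05,0,0],0],[[0,0,0],[0.1111,0,0],0],[[0,0,0],[0.1111,0,0],0],[[0,0,0],[0.1111,0,0],0],[[0,0,0],[0.1111,0,0],0],[[0,0,0],[0.1111,0,0],0],[[0,0,0],[0.1111,0,0],0],[[0,0,0],[0.1111,0,0],0]]';python3 -m crank '[[[0,0,0],[0.1111,0,0],0],[[0,0,0],[0.1111,0,0],0],[[0,0,0],[0.1111,0,0],0],[[0,0,0],[0.1111,0,0],0],[[0,-0.0339,-0.0074],[0,0,0],0],[[0,-0.0339,-0.0074],[0,0,0],0],[[0,-0.0339,-0.0074],[0,0,0],0],[[0,-0.0339,-0.0074],[0,0,0],0]]';python3 -m crank '[[[0,-0.0339,-0.0074],[0,0,0],0],[[0,-0.0339,-0.0074],[0,0,0],0],[[0,-0.0339,-0.0074],[0,0,0],0],[[0,-0.0339,-0.0074],[0,0,0],0],[[0,-0.0339,-0.0074],[0,0,0],0],[[0,-0.0339,-0.0074],[0,0,0],0],[[0,-0.0339,-0.0074],[0,0,0],0],[[0,-0.0339,-0.0074],[0,0,0],0]]';python3 -m crank '[[[0,-0.0339,-0.0074],[0,0,0],0],[[0,-0.0339,-0.0074],[0,0,0],0],[[0,-0.0337,-0.0074],[0,0,0],0],[[0,0,0],[0,0,0],0],[[0.018,0,0],[0,0,0],0],[[0.017,0,0],[0,0,0],0],[[0,0,0],[0,0,0],0],[[0,0,0],[0,0,0],0]]'
python3 - <<'E'
from h import *; import pickle
print(ctrl.get_obs()["width"])
c,s=np.cos(.0287),np.sin(.0287)
plan([529.7-s*63,13.4+c*63,15],down(0.0287-np.pi/2))
d=cam("wrist"); cv2.imwrite("pics/w22.png",d["img"])
E
```

```text
t: 29.65
ee_pos: [432.7, -435.5, 50.4]
orientation: [1.961, 0.467, -1.961]
ft_force: [-0.5, 0.2, 0.2]
width: 9.9
t: 30.32
ee_pos: [458.3, -297.9, 50.3]
orientation: [2.208, 0.03, -2.207]
ft_force: [1.1, 0.8, -0.2]
width: 9.6
t: 30.98
ee_pos: [510.0, -24.6, 50.4]
orientation: [2.208, 0.032, -2.206]
ft_force: [-0.2, 0.1, 0.5]
width: 9.8
t: 31.65
ee_pos: [528.2, 75.4, 14.5]
orientation: [2.205, 0.031, -2.209]
ft_force: [0.5, 1.2, -0.0]
width: 9.6
9.564715666061714
tcp [528.2  75.4  14.5] jaw ang -1.5422 tilt 0.1
shift cur axes [-0.0005 -0.0009  0.0003] turn [-0.0001  0.0017 -0.0002] deg 0.1 shift in new axes [-0.0005 -0.0009  0.0003]
```

View pics/w22.png

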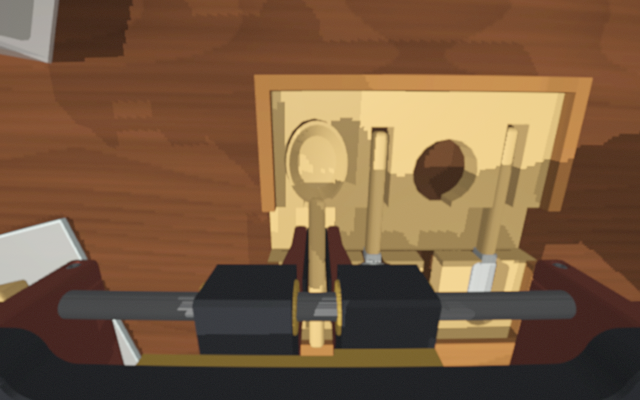

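```bash
python3 - <<'E'
from h import *; import pickle
d=cam("wrist"); pickle.dump(d,open("w22.pkl","wb"));crop(d,"w22c.png",250,100,390,240,5)
print(pose()[:3,3])
E
```

```text
[529.39583917  75.49582526  15.46317191]
```

View pics/w22c.png

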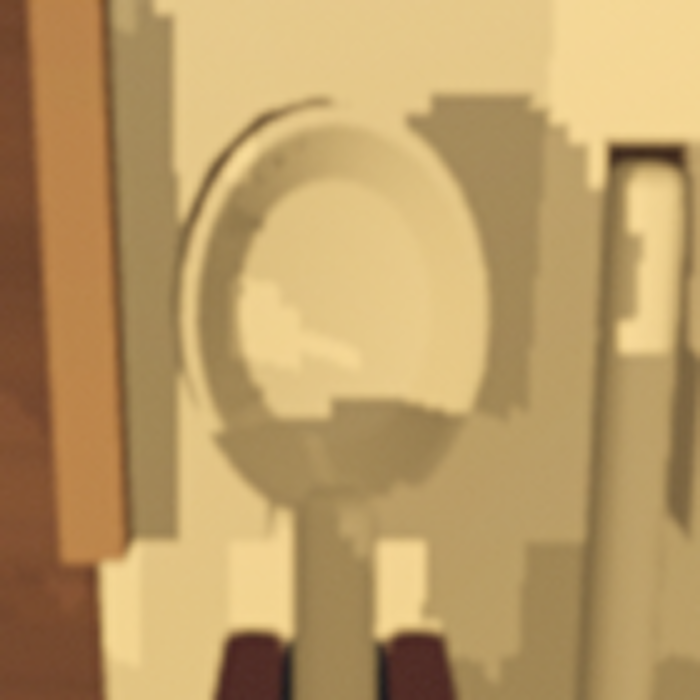

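```bash
python3 - <<'E'
from toolpos import *; import pickle
d=pickle.load(open("w22.pkl","rb"))
C=lambda p:(np.array(p)+.5)/5-.5+[250,100]
c,s=np.cos(.0287),np.sin(.0287)
def tr(P): 
    q=P[:,:2]-[529.7,13.4]; return np.c_[q[:,0]*c+q[:,1]*s,-q[:,0]*s+q[:,1]*c].round(1).tolist()
print("pocket top,left exp 77,63 / 82",tr(unproj(d,[C((330,98)),C((181,280))],28)))
print("bowl tip,l,r exp 75,63",tr(unproj(d,[C((338,107)),C((184,310)),C((490,310))],49)))
print("handle l r",tr(unproj(d,[C((295,600)),C((379,600)),C((295,690)),C((381,690))],52)))
print("strainer slot l r exp 72, 28,14",tr(unproj(d,[C((610,148)),C((687,148))],28)))
E
```

```text
pocket top,left exp 77,63 / 82 [[76.8, 61.7], [54.7, 80.5]]
bowl tip,l,r exp 75,63 [[76.2, 60.8], [54.3, 77.9], [54.3, 43.9]]
handle l r [[21.0, 65.8], [21.0, 56.0], [9.6, 65.9], [9.6, 55.7]]
strainer slot l r exp 72, 28,14 [[70.9, 27.4], [70.9, 17.9]]
```

```bash
python3 -m crank '[[[0,-0.0013,0.0016],[0,0,0],0],[[0.006,0,0],[0,0,0],0],[[0.003,0,0],[0,0,0],0],[[0,0,0],[0,0,0],0],[[0,0,0],[0,0,0],0],[[0,0,0],[0,0,0],0],[[0,0,0],[0,0,0],0],[[0,0,0],[0,0,0],0]]'
python3 - <<'E'
from h import *; import pickle
print(ctrl.get_obs()["width"],ctrl.get_obs()["ft_force"],pose()[:3,3])
d=cam("wrist");pickle.dump(d,open("w23.pkl","wb"));crop(d,"w23c.png",250,100,390,240,5)
E
```

```text
t: 32.42
ee_pos: [527.3, 77.2, 5.7]
orientation: [2.207, 0.032, -2.207]
ft_force: [-0.3, 1.0, -0.0]
width: 10.0
10.006723399542485 [-0.34535775  1.03344961 -0.0265796 ] [527.34979037  77.16667012   5.65129273]
```

View pics/w23c.png

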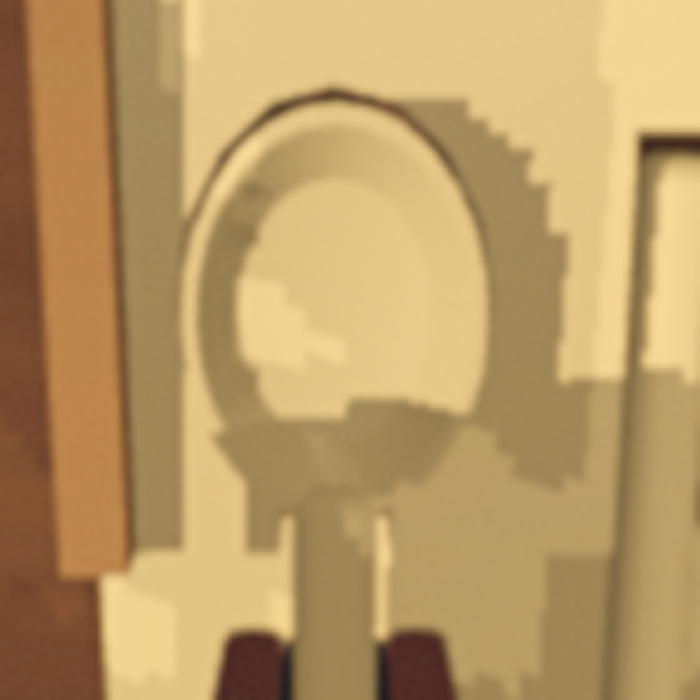

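```bash
python3 -m crank '[[[0.004,0,0],[0,0,0],0],[[0.004,0,0],[0,0,0],0],[[0.004,0,0],[0,0,0],0],[[0.003,0,0],[0,0,0],0],[[0.002,0,0],[0,0,0],0],[[0.0015,0,0],[0,0,0],0],[[0,0,0],[0,0,0],0],[[0,0,0],[0,0,0],0]]'
python3 - <<'E'
from h import *; import pickle
print(ctrl.get_obs()["width"],ctrl.get_obs()["ft_force"],pose()[:3,3])
d=cam("wrist");pickle.dump(d,open("w24.pkl","wb"));crop(d,"w24c.png",250,100,390,240,5)
E
```

```text
t: 33.13
ee_pos: [527.2, 77.1, -12.9]
orientation: [2.207, 0.032, -2.207]
ft_force: [-1.1, 0.6, 1.7]
width: 9.6
9.585091918275845 [-1.11141888  0.56435729  1.6567622 ] [527.17082082  77.10693642 -12.9088274 ]
```

View pics/w24c.png

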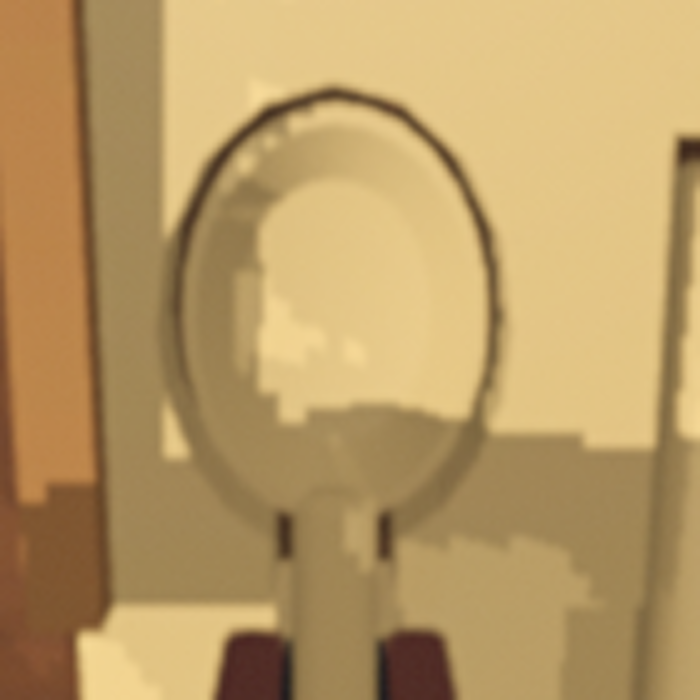

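```bash
python3 -m crank '[[[0,0,0],[0,0,0],0.024],[[0,0,0],[0,0,0],0.024],[[0,0,0],[0,0,0],0.024],[[0,0,0],[0,0,0],0.024],[[-0.015,0,0],[0,0,0],0.024],[[-0.03,0,0],[0,0,0],0.03],[[-0.03,0,0],[0,0,0],0.04],[[-0.03,0,0],[0,0,0],0.04]]';  python3 -m crank '[[[-0.01,0,0],[0,0,0],0.06],[[0,0,0],[0,0,0],0.06],[[0,0,0],[0,0,0],0.06],[[0,0,0],[0,0,0],0.06],[[0,0,0],[0,0,0],0.06],[[0,0,0],[0,0,0],0.06],[[0,0,0],[0,0,0],0.06],[[0,0,0],[0,0,0],0.06]]'
python3 - <<'E'
from h import *; import pickle
d=cam("wrist");cv2.imwrite("pics/w25.png",d["img"])
plan([454,341,110],down(.27))
d=cam("top");crop(d,"top25.png",120,150,340,300,3.6)
E
```

```text
t: 33.85
ee_pos: [526.8, 77.1, 92.9]
orientation: [2.206, 0.032, -2.208]
ft_force: [-0.3, -0.6, -0.3]
width: 38.5
t: 34.52
ee_pos: [526.9, 77.1, 101.3]
orientation: [2.205, 0.032, -2.208]
ft_force: [0.5, -0.4, -0.2]
width: 59.7
tcp [527.   77.1 101.5] jaw ang -1.542 tilt 0.06
shift cur axes [-0.0085 -0.2659  0.0654] turn [-1.812e+00  8.000e-04  8.000e-04] deg 103.8 shift in new axes [-0.0085  0.     -0.2738]
```

View pics/w25.png

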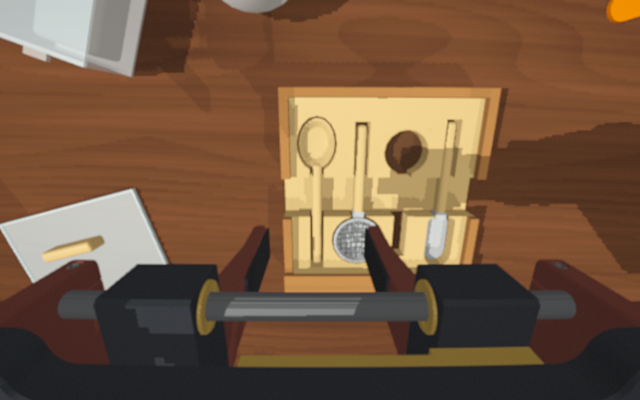

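View pics/top25.png

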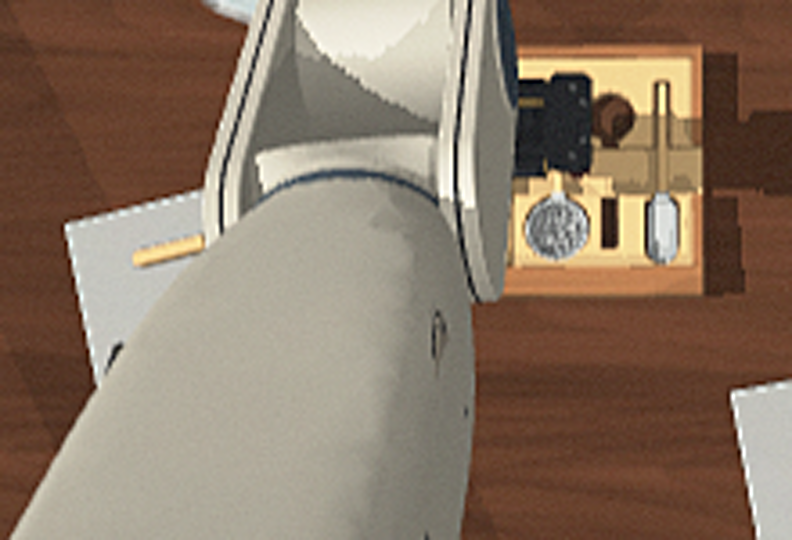

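```bash
python3 -m crank '[[[-0.001,-0.0332,0.0082],[0,0,0],0.06],[[-0.001,-0.0332,0.0082],[0,0,0],0.06],[[-0.001,-0.0332,0.0082],[0,0,0],0.06],[[-0.001,-0.0332,0.0082],[0,0,0],0.06],[[-0.001,-0.0332,0.0082],[0,0,0],0.06],[[-0.001,-0.0332,0.0082],[0,0,0],0.06],[[-0.001,-0.0332,0.0082],[0,0,0],0.06],[[-0.001,-0.0332,0.0082],[0,0,0],0.06]]';python3 -m crank '[[[0,0,0],[-0.1132,0,0],0.06],[[0,0,0],[-0.1132,0,0],0.06],[[0,0,0],[-0.1132,0,0],0.06],[[0,0,0],[-0.1132,0,0],0.06],[[0,0,0],[-0.1132,0,0],0.06],[[0,0,0],[-0.1132,0,0],0.06],[[0,0,0],[-0.1132,0,0],0.06],[[0,0,0],[-0.1132,0,0],0.06]]';python3 -m crank '[[[0,0,0],[-0.1132,0,0],0.06],[[0,0,0],[-0.1132,0,0],0.06],[[0,0,0],[-0.1132,0,0],0.06],[[0,0,0],[-0.1132,0,0],0.06],[[0,0,0],[-0.1132,0,0],0.06],[[0,0,0],[-0.1132,0,0],0.06],[[0,0,0],[-0.1132,0,0],0.06],[[0,0,0],[-0.1132,0,0],0.06]]';python3 -m crank '[[[0,0,0],[0,0,0],0.06],[[0,0,0],[0,0,0],0.06],[[0,0,0],[0,0,0],0.06],[[0,0,0],[0,0,0],0.06],[[0,0,0],[0,0,0],0.06],[[0,0,0],[0,0,0],0.06],[[0,0,0],[0,0,0],0.06],[[0,0,0],[0,0,0],0.06]]'
python3 - <<'E'
from h import *; import pickle
d=cam("wrist");cv2.imwrite("pics/w26.png",d["img"]); pickle.dump(d,open("w26.pkl","wb"))
plan([454,341,110],down(.27))
E
```

```text
t: 35.28
ee_pos: [453.3, 342.3, 110.1]
orientation: [2.207, 0.032, -2.207]
ft_force: [1.0, -0.2, -0.7]
width: 60.1
t: 35.95
ee_pos: [454.0, 340.7, 110.0]
orientation: [1.657, 0.842, -1.657]
ft_force: [0.4, -0.5, -0.3]
width: 60.0
t: 36.62
ee_pos: [454.0, 340.7, 110.0]
orientation: [1.004, 1.327, -1.004]
ft_force: [0.5, 0.4, 0.4]
width: 59.9
t: 37.28
ee_pos: [454.1, 340.7, 110.1]
orientation: [1.009, 1.324, -1.009]
ft_force: [-0.0, -0.2, -0.4]
width: 60.2
tcp [454.1 340.7 110.1] jaw ang 0.2689 tilt 0.0
shift cur axes [ 0.0001  0.     -0.0003] turn [-0.0011  0.      0.    ] deg 0.1 shift in new axes [ 0.0001  0.     -0.0003]
```

View pics/w26.png

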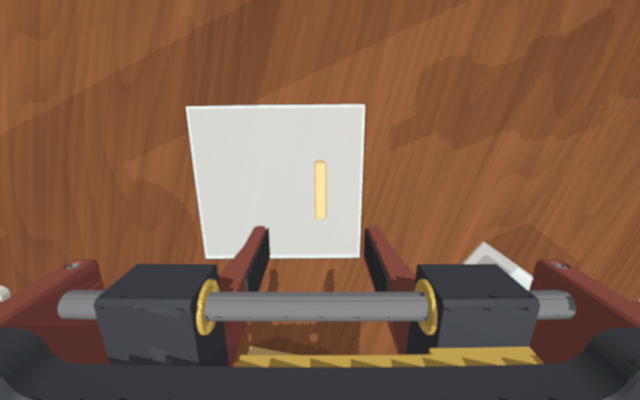

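```bash
python3 - <<'E'
from h import *; import pickle
d=pickle.load(open("w26.pkl","rb"));crop(d,"w26c.png",180,95,375,270,4)
E
```

```text
(no output)
```

View pics/w26c.png

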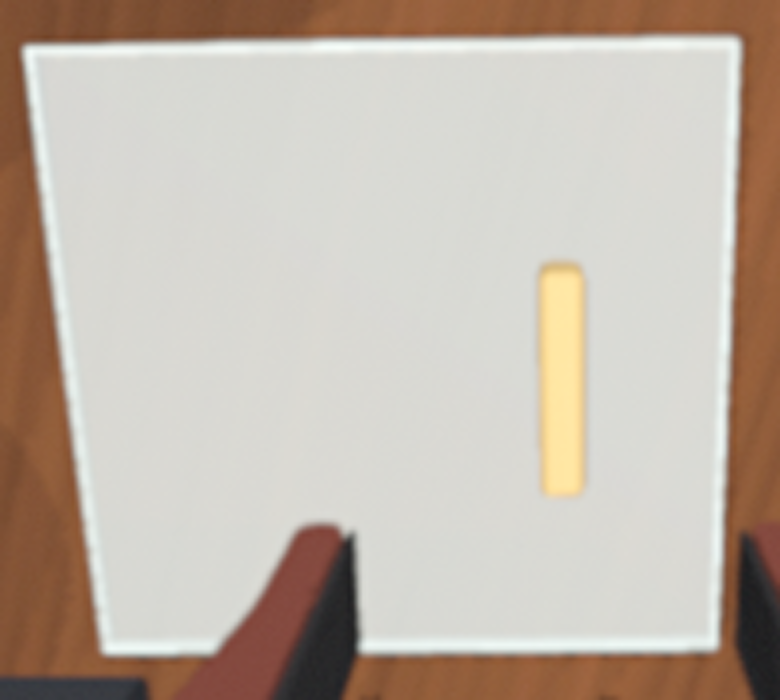

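```bash
python3 - <<'E'
from fit import *; import pickle
d=pickle.load(open("w26.pkl","rb"))
A=lambda p:(np.array(p)+.5)/4-.5+[180,95]
F=[((22,46),(-90,85,5)),((741,36),(90,85,5)),((720,653),(90,-85,0)),((102,656),(-90,-85,0)),((540,268),(39,30,27)),((583,266),(51,30,27)),((543,496),(39,-30,27)),((583,495),(51,-30,27))]
q=fitpose(d,[A(a) for a,b in F],[b for a,b in F],(411,335,0.27))
c,s=np.cos(q[2]),np.sin(q[2]); g=[q[0]+45*c,q[1]+45*s]
print("grip",g, "dist base",np.hypot(*q[:2]))
plan([*g,60],down(q[2]))
E
```

```text
pose [4.144643e+02 3.317679e+02 2.807000e-01] res px
 [[0.23, -0.12], [-0.7, -0.46], [-1.15, -3.93], [2.52, -3.12], [-0.72, 0.26], [0.79, 0.6], [-0.59, 0.69], [0.96, 0.8]]
grip [np.float64(457.7031771134058), np.float64(344.23371897566483)] dist base 530.8960117936607
tcp [454.1 340.7 110.1] jaw ang 0.2689 tilt 0.0
shift cur axes [ 0.0501  0.0045 -0.0024] turn [-0.0118  0.      0.    ] deg 0.7 shift in new axes [ 0.0501  0.0045 -0.0024]
```

```bash
python3 - <<'E'
from fit import *; import pickle
d=pickle.load(open("w26.pkl","rb"))
A=lambda p:(np.array(p)+.5)/4-.5+[180,95]
for zz in (5,):
    F=[((22,46),(-90,85,5)),((741,36),(90,85,5)),((720,653),(90,-85,zz)),((102,656),(-90,-85,zz)),((540,268),(39,30,27)),((583,266),(51,30,27)),((543,496),(39,-30,27)),((583,495),(51,-30,27))]
    q=fitpose(d,[A(a) for a,b in F],[b for a,b in F],(411,335,0.27))
    c,s=np.cos(q[2]),np.sin(q[2]); g=[q[0]+45*c,q[1]+45*s]
    print("grip",g); plan([*g,60],down(q[2]))
E
```

```text
pose [4.144399e+02 3.318098e+02 2.803000e-01] res px
 [[0.24, -0.2], [-0.68, -0.47], [-0.57, -1.91], [0.9, -1.14], [-0.72, 0.23], [0.79, 0.57], [-0.61, 0.66], [0.94, 0.77]]
grip [np.float64(457.6836668299152), np.float64(344.25865356836607)]
tcp [454.1 340.7 110.1] jaw ang 0.2689 tilt 0.0
shift cur axes [ 0.0501  0.0044 -0.0024] turn [-0.0114  0.      0.    ] deg 0.7 shift in new axes [ 0.0501  0.0045 -0.0024]
```

```bash
python3 -m crank '[[[0.02,0.0045,-0.0024],[-0.0114,0,0],0.04],[[0.025,0,0],[0,0,0],0.04],[[0.025,0,0],[0,0,0],0.04],[[0.025,0,0],[0,0,0],0.04],[[0.02,0,0],[0,0,0],0.04],[[0.008,0,0],[0,0,0],0.04],[[0.004,0,0],[0,0,0],0.04],[[0,0,0],[0,0,0],0.04]]'; python3 -m crank '[[[0,0,0],[0,0,0],0],[[0,0,0],[0,0,0],0],[[0,0,0],[0,0,0],0],[[0,0,0],[0,0,0],0],[[0,0,0],[0,0,0],0],[[0,0,0],[0,0,0],0],[[0,0,0],[0,0,0],0],[[0,0,0],[0,0,0],0]]'
python3 - <<'E'
from h import *; import pickle
o=ctrl.get_obs(); print(o["width"],o["ft_force"],o["ee_pos"],o["orientation"])
d=cam("wrist");cv2.imwrite("pics/w27.png",d["img"]); pickle.dump(d,open("w27.pkl","wb"))
T=pose(); C=np.eye(4); C[:3,:3]=R.from_rotvec([0,0,.2803]).as_matrix(); C[:3,3]=[414.44,331.81,0]
rel=np.linalg.inv(T)@C; np.save("rel.npy",rel); print(rel.round(4))
E
```

```text
t: 38.0
ee_pos: [457.6, 344.1, -17.3]
orientation: [1.0, 1.329, -1.001]
ft_force: [-0.4, -0.1, 0.4]
width: 40.4
t: 38.67
ee_pos: [458.0, 344.5, -16.2]
orientation: [1.001, 1.329, -1.0]
ft_force: [-0.7, -1.0, 7.4]
width: 11.7
11.670012649095867 [-0.73530687 -1.00172746  7.42371423] [458.02446465 344.47710543 -16.19285786] [ 1.00074187  1.32873856 -0.99952841]
[[ 7.00000e-04  3.00000e-04 -1.00000e+00 -1.61959e+01]
 [ 1.00000e+00  2.00000e-04  7.00000e-04 -4.53964e+01]
 [ 2.00000e-04 -1.00000e+00 -3.00000e-04  1.10500e-01]
 [ 0.00000e+00  0.00000e+00  0.00000e+00  1.00000e+00]]
```

View pics/w27.png

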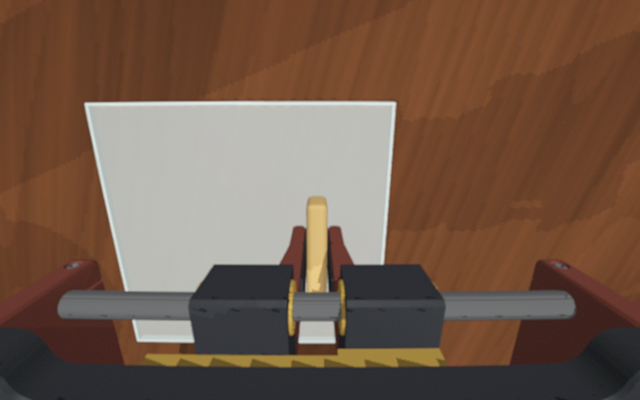

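```bash
python3 -m crank '[[[-0.004,0,0],[0,0,0],0],[[-0.008,0,0],[0,0,0],0],[[-0.016,0,0],[0,0,0],0],[[-0.02,0,0],[0,0,0],0],[[-0.02,0,0],[0,0,0],0],[[-0.016,0,0],[0,0,0],0],[[-0.008,0,0],[0,0,0],0],[[0,0,0],[0,0,0],0]]'
python3 - <<'E'
from h import *; import pickle
o=ctrl.get_obs(); print(o["width"],o["ft_force"],o["ee_pos"],o["orientation"])
plan([574.7,14.7,75],down(.0287))
d=cam("wrist");cv2.imwrite("pics/w28.png",d["img"]); pickle.dump(d,open("w28.pkl","wb"))
d=cam("scene");crop(d,"sc28.png",360,100,560,250,4)
E
```

```text
t: 39.38
ee_pos: [458.8, 345.0, 77.2]
orientation: [1.003, 1.328, -0.997]
ft_force: [0.9, 0.2, -1.8]
width: 11.6
11.582429528842368 [ 0.86831974  0.24832563 -1.75990024] [458.81662522 345.03227554  77.15897415] [ 1.00262629  1.32789308 -0.99699991]
tcp [458.8 345.   77.2] jaw ang 0.2807 tilt 0.2
shift cur axes [0.0018 0.0198 0.3495] turn [ 0.252  -0.0016 -0.0032] deg 14.4 shift in new axes [0.0022 0.1064 0.3335]
```

View pics/w28.png

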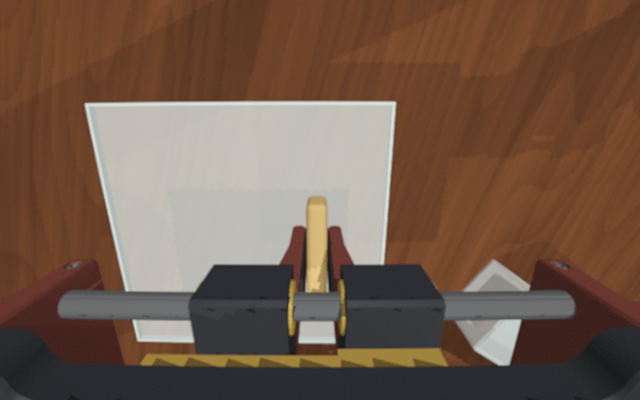

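View pics/sc28.png

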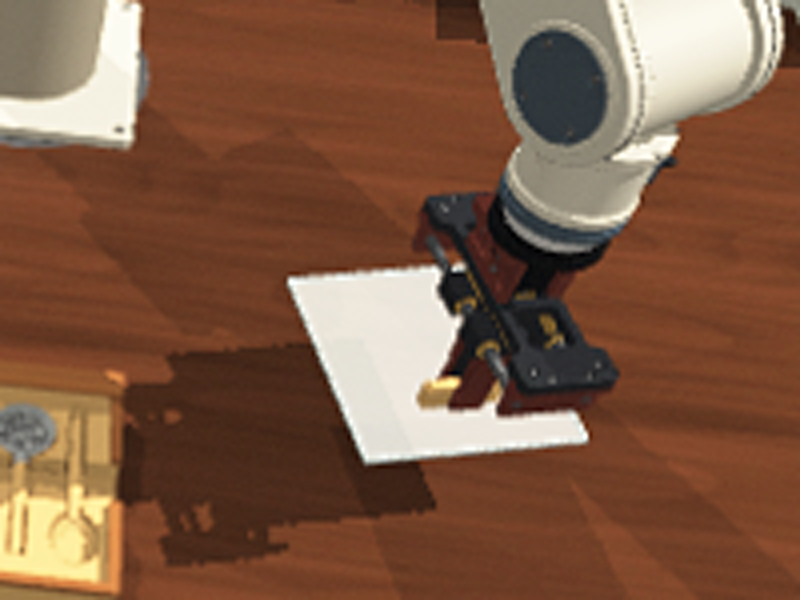

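```bash
python3 -m crank '[[[0,0,0],[0.084,0,0],0],[[0,0,0],[0.084,0,0],0],[[0,0,0],[0.084,0,0],0],[[0,0.0089,0.0278],[0,0,0],0],[[0,0.0089,0.0278],[0,0,0],0],[[0,0.0089,0.0278],[0,0,0],0],[[0,0.0089,0.0278],[0,0,0],0],[[0,0.0089,0.0278],[0,0,0],0]]'; python3 -m crank '[[[0,0.0089,0.0278],[0,0,0],0],[[0,0.0089,0.0278],[0,0,0],0],[[0,0.0089,0.0278],[0,0,0],0],[[0,0.0089,0.0278],[0,0,0],0],[[0,0.0089,0.0278],[0,0,0],0],[[0,0.0089,0.0278],[0,0,0],0],[[0,0.0089,0.0278],[0,0,0],0],[[0,0,0],[0,0,0],0]]';python3 -m crank '[[[0,0,0],[0,0,0],0],[[0,0,0],[0,0,0],0],[[0,0,0],[0,0,0],0],[[0,0,0],[0,0,0],0],[[0,0,0],[0,0,0],0],[[0,0,0],[0,0,0],0],[[0,0,0],[0,0,0],0],[[0,0,0],[0,0,0],0]]'
python3 - <<'E'
from h import *; import pickle
o=ctrl.get_obs(); print(o["width"],o["ft_force"],o["ee_pos"],o["orientation"])
plan([574.7,14.7,75],down(.0287))
d=cam("wrist");cv2.imwrite("pics/w29.png",d["img"]); pickle.dump(d,open("w29.pkl","wb"))
E
```

```text
t: 40.15
ee_pos: [505.4, 205.0, 73.6]
orientation: [1.186, 1.224, -1.19]
ft_force: [0.8, 0.4, -1.3]
width: 11.5
t: 40.82
ee_pos: [575.1, 9.8, 73.9]
orientation: [1.19, 1.221, -1.191]
ft_force: [0.7, -0.2, -2.5]
width: 12.1
t: 41.48
ee_pos: [574.1, 14.2, 75.2]
orientation: [1.188, 1.223, -1.188]
ft_force: [0.2, 0.1, -1.6]
width: 12.1
12.064230499836539 [ 0.24666961  0.08948197 -1.64285722] [574.05810685  14.16073405  75.16907041] [ 1.18780709  1.22271454 -1.18765101]
tcp [574.1  14.2  75.2] jaw ang 0.0291 tilt 0.01
shift cur axes [ 0.0002  0.0007 -0.0005] turn [ 0.0004  0.     -0.0001] deg 0.0 shift in new axes [ 0.0002  0.0007 -0.0005]
```

View pics/w29.png

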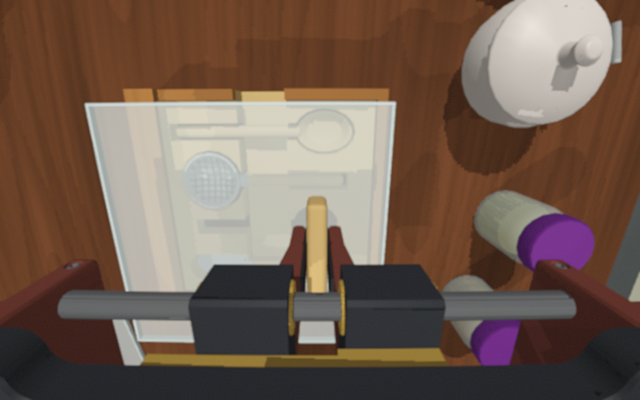

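```bash
python3 - <<'E'
from h import *; import pickle
d=pickle.load(open("w29.pkl","rb"));rel=np.load("rel.npy")
T=pose(); C=T@rel
P=[(-90,85,5),(90,85,5),(-90,-85,5),(90,-85,5),(39,30,27),(51,30,27)]
print(proj(d,[(C@[*p,1])[:3] for p in P]).round(1).tolist())
crop(d,"w29a.png",75,90,235,190,4.9);crop(d,"w29b.png",280,90,440,250,3.7);crop(d,"w29c.png",115,300,235,360,6)
E
```

```text
[[81.2, 102.0], [393.3, 100.2], [135.3, 340.9], [375.4, 342.0], [303.4, 204.1], [325.3, 204.1]]
```

View pics/w29a.png

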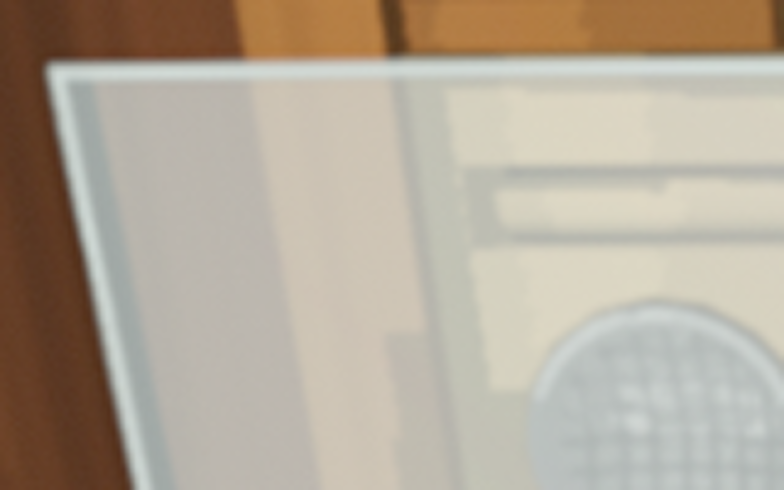

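View pics/w29b.png

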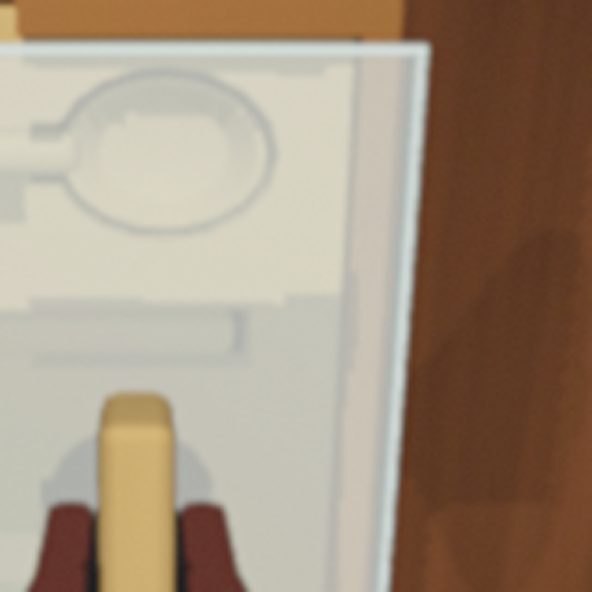

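View pics/w29c.png

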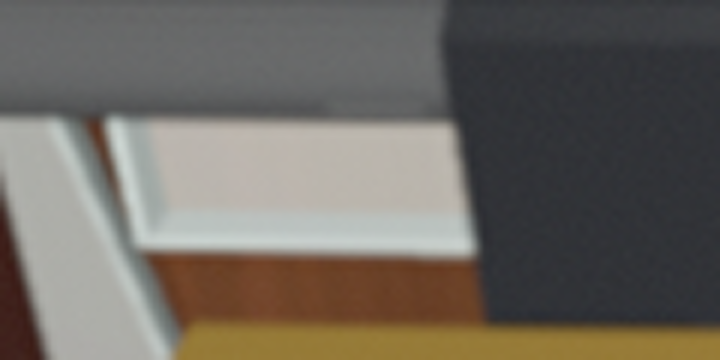

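```bash
cat > cov.py <<'E'
from fit import *
def covfit(d,px,P,rel0):
    he=d["hand_eye"]
    def Mx(q):
        M=rel0.copy();M[:3,:3]=M[:3,:3]@R.from_rotvec(q[3:]).as_matrix();M[:3,3]+=q[:3];return M
    dd=dict(d);dd["W"]=he
    f=lambda q:np.r_[(proj(dd,[(Mx(q)@[*p,1])[:3] for p in P])-px).ravel(),np.array(q[:3])*0.05,np.array(q[3:])*10]
    r=least_squares(f,np.zeros(6),x_scale=[1,1,1,.01,.01,.01]);print(r.x.round(4),r.fun[:2*len(P)].reshape(-1,2).round(1).tolist());return Mx(r.x)
E
python3 - <<'E'
from cov import *; import pickle
d=pickle.load(open("w29.pkl","rb"));rel=np.load("rel.npy")
px=np.array([(84.3,102.7),(396,101.1),(137.1,341.2),(307.4,205.7),(326.3,205.3)])
P=[(-90,85,5),(90,85,5),(-90,-85,5),(39,30,27),(51,30,27)]
M=covfit(d,px,P,rel); print(M.round(4)); np.save("rel2.npy",M)
px=px[:3];P=P[:3];M=covfit(d,px,P,rel)
E
```

```text
[-8.5200e-02  1.3761e+00  6.7760e-01 -6.0000e-04 -3.6000e-03 -1.5000e-03] [[-0.1, 0.1], [0.1, 0.4], [0.1, -0.0], [-1.6, -0.4], [1.5, 0.0]]
[[-2.90000e-03  9.00000e-04 -1.00000e+00 -1.62812e+01]
 [ 1.00000e+00  1.80000e-03 -2.90000e-03 -4.40203e+01]
 [ 1.70000e-03 -1.00000e+00 -9.00000e-04  7.88100e-01]
 [ 0.00000e+00  0.00000e+00  0.00000e+00  1.00000e+00]]
[-2.9540e-01  1.3043e+00  5.6870e-01 -2.6000e-03 -7.1000e-03 -8.0000e-04] [[-0.0, -0.0], [-0.0, 0.0], [0.0, 0.0]]
```

```bash
python3 - <<'E'
from h import *; import pickle
d=pickle.load(open("w29.pkl","rb"))
q=(529.7,13.4,.0287);c,s=np.cos(q[2]),np.sin(q[2])
W=lambda p:[q[0]+c*p[0]-s*p[1],q[1]+s*p[0]+c*p[1],p[2]]
names={"lip free top y85":(-78.5,85,43),"lip back y90":(-100.5,90,43),"far outer rim corner":(100.5,96,36),"lip outer corner":(-100.5,96,43),"far rim inner y60":(92.5,60,36),"rim chan -20,96":(-20,96,36),"rim chan 20,96":(20,96,36),"spoon pocket tip":(77,63,28)}
for n,p in names.items(): print(n,proj(d,W(p)).round(1)[0])
crop(d,"w29d.png",110,75,410,125,2.66)
cv2.imwrite("pics/w29d.png",cv2.resize(d["img"][78:112,110:410],None,fx=2.66,fy=8,interpolation=cv2.INTER_CUBIC))
E
```

```text
lip free top y85 [153.3 103.6]
lip back y90 [123.8  97.1]
far outer rim corner [388.6  88.2]
lip outer corner [122.4  88.6]
far rim inner y60 [375.6 136. ]
rim chan -20,96 [231.5  88.4]
rim chan 20,96 [283.6  88.1]
spoon pocket tip [355.1 131.5]
```

View pics/w29d.png

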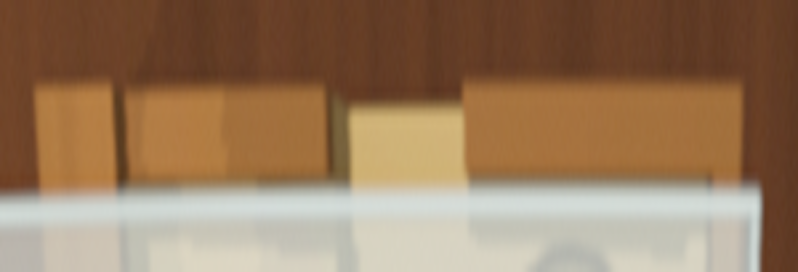

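```bash
cat > stg.py <<'E'
from h import *
Q=(529.9,13.4,.0287)
rel=np.load("rel2.npy")
def target(ex,ez,th,y=0.0):
    Tr=np.eye(4);Tr[:3,:3]=R.from_rotvec([0,0,Q[2]]).as_matrix();Tr[:3,3]=[Q[0],Q[1],0]
    C=np.eye(4);C[:3,:3]=R.from_rotvec([0,-th,0]).as_matrix();C[:3,3]=np.array([ex,y,ez])+C[:3,:3]@[90,0,0]
    return Tr@C@np.linalg.inv(rel)
def cur(r=None):
    Tr=np.eye(4);Tr[:3,:3]=R.from_rotvec([0,0,Q[2]]).as_matrix();Tr[:3,3]=[Q[0],Q[1],0]
    C=np.linalg.inv(Tr)@pose()@(rel if r is None else r)
    print("cover in tray",C[:3,3].round(1),"rot",R.from_matrix(C[:3,:3]).as_rotvec().round(4),"edge bottom",(C@[-90,0,0,1])[:3].round(1),"far",(C@[90,0,0,1])[:3].round(1))
E
python3 - <<'E'
from stg import *
cur()
T=target(-66,36,.12); plan(T[:3,3],T[:3,:3])
E
```

```text
cover in tray [ 0.1 -1.4 91.4] rot [-0.0009 -0.003  -0.0015] edge bottom [-89.9  -1.3  91.2] far [90.1 -1.5 91.7]
tcp [574.   14.1  75.1] jaw ang 0.029 tilt 0.01
shift cur axes [ 0.0394  0.0248 -0.0015] turn [-0.0015  0.0008  0.117 ] deg 6.7 shift in new axes [ 0.042   0.0201 -0.0014]
```

```bash
python3 -m crank '[[[0,0.0083,-0.0005],[0,0,0],0],[[0.008,0.0083,-0.0005],[0,0,0],0],[[0.016,0.0082,-0.0005],[0,0,0],0],[[0.0154,0,0],[0,0,0],0],[[0,0,0],[-0.0005,0.0003,0.039],0],[[0,0,0],[-0.0005,0.0003,0.039],0],[[0,0,0],[-0.0005,0.0002,0.039],0],[[0,0,0],[0,0,0],0]]'; python3 -m crank '[[[0,0,0],[0,0,0],0],[[0,0,0],[0,0,0],0],[[0,0,0],[0,0,0],0],[[0,0,0],[0,0,0],0],[[0,0,0],[0,0,0],0],[[0,0,0],[0,0,0],0],[[0,0,0],[0,0,0],0],[[0,0,0],[0,0,0],0]]'
python3 - <<'E'
from stg import *; import pickle
cur(); print(ctrl.get_obs()["ft_force"],ctrl.get_obs()["width"])
T=target(-66,30,.12); plan(T[:3,3],T[:3,:3])
T=target(-90,29.7,.12); plan(T[:3,3],T[:3,:3])
d=cam("wrist");cv2.imwrite("pics/w30.png",d["img"]); pickle.dump(d,open("w30.pkl","wb"))
d=cam("scene");crop(d,"sc30.png",290,140,430,260,5)
E
```

```text
t: 42.2
ee_pos: [597.6, 16.0, 34.5]
orientation: [1.242, 1.139, -1.101]
ft_force: [-1.4, 0.7, -1.7]
width: 11.8
t: 42.87
ee_pos: [598.8, 16.1, 35.7]
orientation: [1.242, 1.139, -1.1]
ft_force: [0.5, 0.2, -1.5]
width: 11.7
cover in tray [23.4 -0.2 46.7] rot [-0.     -0.1199 -0.0004] edge bottom [-66.   -0.2  36. ] far [112.7  -0.2  57.5]
[ 0.5383365   0.21662062 -1.54709077] 11.65745223546876
tcp [598.8  16.1  35.7] jaw ang 0.0301 tilt 6.7
shift cur axes [ 0.0059 -0.0007 -0.0002] turn [-0.0004  0.0001  0.0001] deg 0.0 shift in new axes [ 0.0059 -0.0007 -0.0002]
tcp [598.8  16.1  35.7] jaw ang 0.0301 tilt 6.7
shift cur axes [ 0.0034 -0.0246 -0.0002] turn [-0.0004  0.0001  0.0001] deg 0.0 shift in new axes [ 0.0034 -0.0246 -0.0002]
```

View pics/w30.png

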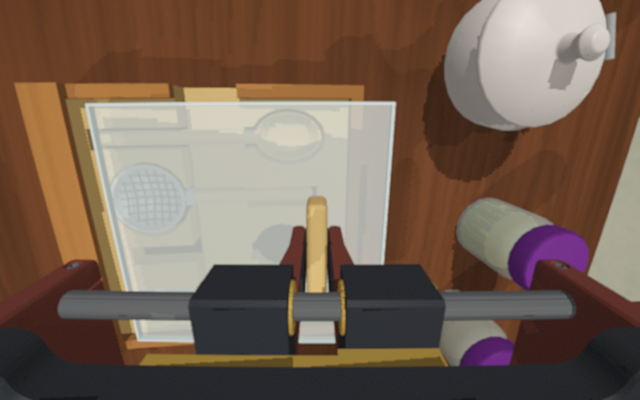

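View pics/sc30.png

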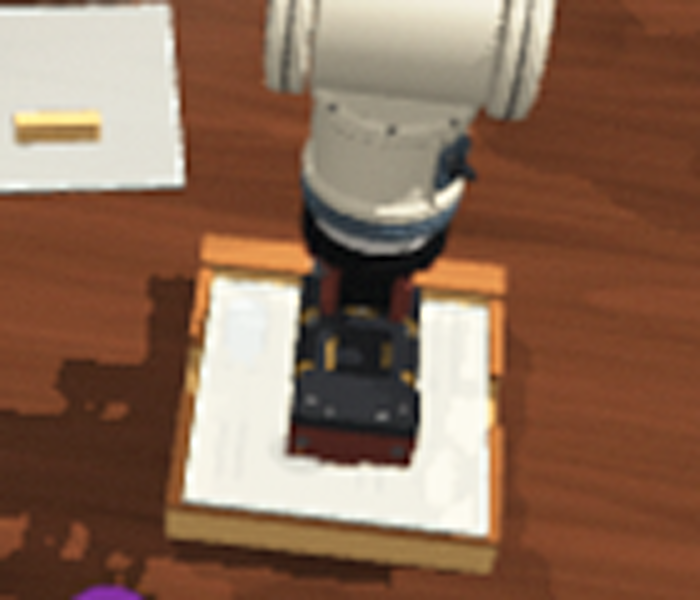

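```bash
python3 -m crank '[[[0.002,0,0],[0,0,0],0],[[0.002,0,0],[0,0,0],0],[[0.0019,-0.0007,0],[0,0,0],0],[[0,0,0],[0,0,0],0],[[0,0,0],[0,0,0],0],[[0,0,0],[0,0,0],0],[[0,0,0],[0,0,0],0],[[0,0,0],[0,0,0],0]]'
python3 - <<'E'
from stg import *; import pickle
cur(); print(ctrl.get_obs()["ft_force"],ctrl.get_obs()["width"])
T=target(-82,29.7,.12); plan(T[:3,3],T[:3,:3])
T=target(-90,29.7,.12); plan(T[:3,3],T[:3,:3])
d=cam("wrist");crop(d,"w31.png",60,70,420,130,2.2)
E
```

```text
t: 43.63
ee_pos: [598.9, 16.0, 29.8]
orientation: [1.242, 1.138, -1.1]
ft_force: [-0.1, 0.3, -1.1]
width: 11.5
cover in tray [23.4 -0.2 40.8] rot [-0.     -0.1201 -0.0005] edge bottom [-66.   -0.2  30.1] far [112.7  -0.2  51.6]
[-0.08797112  0.254691   -1.05596381] 11.503296832605656
tcp [598.9  16.   29.8] jaw ang 0.03 tilt 6.71
shift cur axes [-0.0015 -0.016  -0.0002] turn [-0.0004  0.0001 -0.0001] deg 0.0 shift in new axes [-0.0015 -0.016  -0.0003]
tcp [598.9  16.   29.8] jaw ang 0.03 tilt 6.71
shift cur axes [-0.0024 -0.0239 -0.0003] turn [-0.0004  0.0001 -0.0001] deg 0.0 shift in new axes [-0.0024 -0.0239 -0.0003]
```

View pics/w31.png

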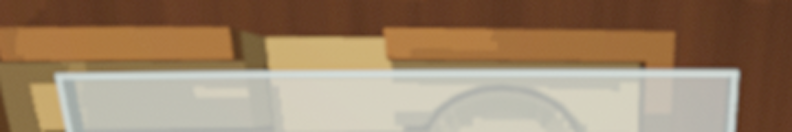

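```bash
python3 -m crank '[[[-0.0004,-0.004,0],[0,0,0],0],[[-0.0004,-0.004,0],[0,0,0],0],[[-0.0004,-0.004,0],[0,0,0],0],[[-0.0004,-0.004,0],[0,0,0],0],[[-0.0004,-0.004,0],[0,0,0],0],[[-0.0004,-0.0039,0],[0,0,0],0],[[0,0,0],[0,0,0],0],[[0,0,0],[0,0,0],0]]'
python3 - <<'E'
from stg import *; import pickle
cur(); print(ctrl.get_obs()["ft_force"],ctrl.get_obs()["width"])
T=target(-90,28.6,.06); plan(T[:3,3],T[:3,:3])
T=target(-90,28.3,.0); plan(T[:3,3],T[:3,:3])
d=cam("wrist");pickle.dump(d,open("w32.pkl","wb"));cv2.imwrite("pics/w32.png",d["img"])
d=cam("scene");crop(d,"sc32.png",290,140,430,260,5)
E
```

```text
t: 44.35
ee_pos: [574.6, 15.3, 29.4]
orientation: [1.242, 1.139, -1.1]
ft_force: [0.5, 0.3, -1.6]
width: 11.7
cover in tray [-0.9 -0.2 40.4] rot [-0.     -0.1199 -0.0005] edge bottom [-90.2  -0.2  29.7] far [88.5 -0.3 51.2]
[ 0.51467359  0.32008779 -1.58051871] 11.653152010171036
tcp [574.6  15.3  29.4] jaw ang 0.03 tilt 6.7
shift cur axes [ 0.0091 -0.0011 -0.0003] turn [-0.0004  0.0002 -0.0599] deg 3.4 shift in new axes [ 0.0091 -0.0005 -0.0003]
tcp [574.6  15.3  29.4] jaw ang 0.03 tilt 6.7
shift cur axes [ 0.0173 -0.0028 -0.0002] turn [-0.0004  0.0003 -0.1199] deg 6.9 shift in new axes [ 0.0175 -0.0007 -0.0002]
```

View pics/w32.png

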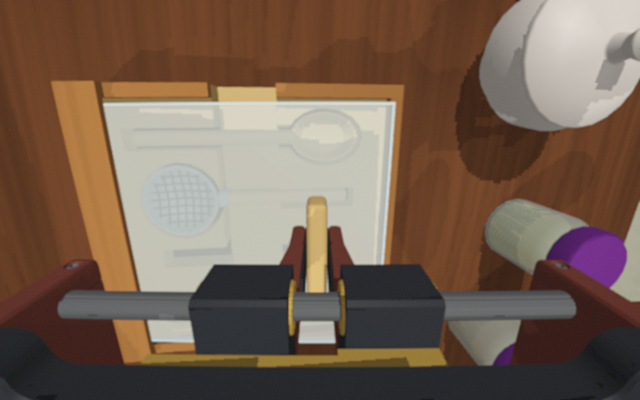

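View pics/sc32.png

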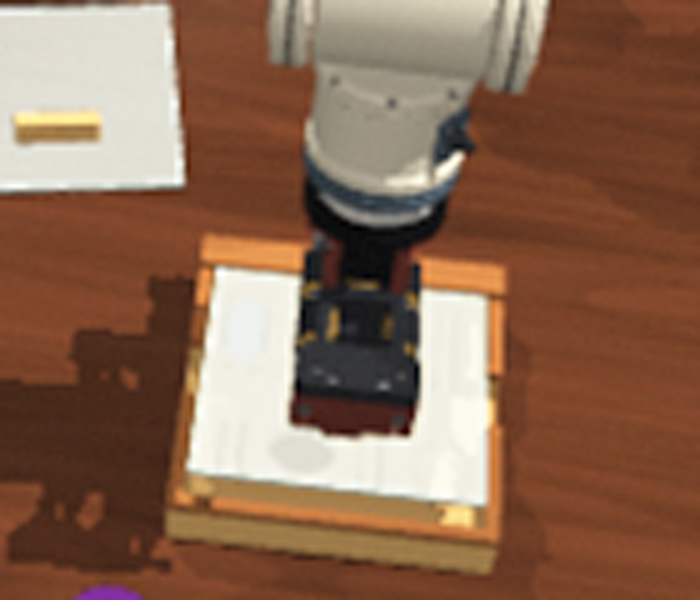

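```bash
python3 -m crank '[[[0.0023,-0.0003,-0.0001],[0,0,-0.015],0],[[0.0023,-0.0002,-0.0001],[0,0,-0.015],0],[[0.0023,-0.0001,-0.0001],[0,0,-0.015],0],[[0.0022,0,0],[0,0,-0.015],0],[[0,0,0],[0,0,0],0],[[0,0,0],[0,0,0],0],[[0,0,0],[0,0,0],0],[[0,0,0],[0,0,0],0]]'
python3 - <<'E'
from stg import *; import pickle
cur(); print(ctrl.get_obs()["ft_force"],ctrl.get_obs()["width"])
T=target(-90,28.3,.02); plan(T[:3,3],T[:3,:3])
T=target(-90,28.3,.0); plan(T[:3,3],T[:3,:3])
d=cam("wrist");pickle.dump(d,open("w33.pkl","wb"));cv2.imwrite("pics/w33.png",d["img"])
E
```

```text
t: 45.12
ee_pos: [574.8, 15.6, 20.2]
orientation: [1.215, 1.183, -1.145]
ft_force: [-0.7, 0.3, -1.8]
width: 12.2
cover in tray [ 0.1  0.1 33.9] rot [-0.0001 -0.0597 -0.0004] edge bottom [-89.7   0.1  28.6] far [89.9  0.  39.3]
[-0.72981487  0.31693974 -1.83443687] 12.211941245815128
tcp [574.8  15.6  20.2] jaw ang 0.03 tilt 3.25
shift cur axes [ 0.0055 -0.001   0.0001] turn [-0.0004  0.0002 -0.0397] deg 2.3 shift in new axes [ 0.0056 -0.0008  0.0001]
tcp [574.8  15.6  20.2] jaw ang 0.03 tilt 3.25
shift cur axes [ 0.0082 -0.0015  0.0001] turn [-0.0004  0.0002 -0.0597] deg 3.4 shift in new axes [ 0.0083 -0.001   0.0001]
```

View pics/w33.png

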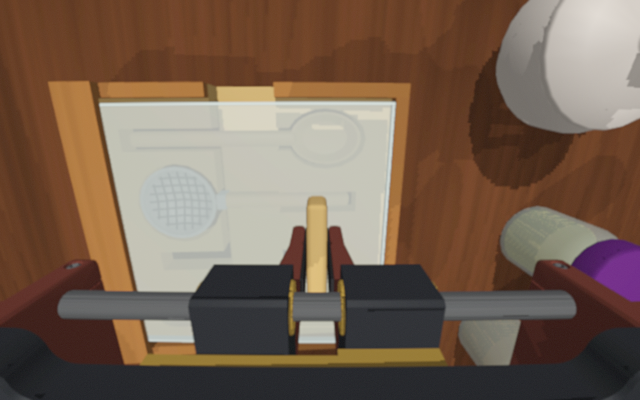

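```bash
python3 -m crank '[[[0.0021,-0.0005,0],[0,0,-0.015],0],[[0.0021,-0.0005,0],[0,0,-0.015],0],[[0.002,-0.0003,0],[0,0,-0.015],0],[[0.002,-0.0002,0],[0,0,-0.0147],0],[[0,0,0],[0,0,0],0],[[0,0,0],[0,0,0],0],[[0,0,0],[0,0,0],0],[[0,0,0],[0,0,0],0]]'
python3 - <<'E'
from stg import *; import pickle
cur(); print(ctrl.get_obs()["ft_force"],ctrl.get_obs()["width"])
d=cam("wrist");pickle.dump(d,open("w34.pkl","wb"));cv2.imwrite("pics/w34.png",d["img"])
E
```

```text
t: 45.83
ee_pos: [573.9, 15.6, 11.9]
orientation: [1.186, 1.226, -1.189]
ft_force: [-0.4, 0.0, -1.1]
width: 11.6
cover in tray [ 0.1  0.1 28.3] rot [-0.0002 -0.0003 -0.0003] edge bottom [-89.9   0.1  28.3] far [90.1  0.  28.3]
[-0.38499802  0.02470002 -1.06191622] 11.623786174767538
```

View pics/w34.png

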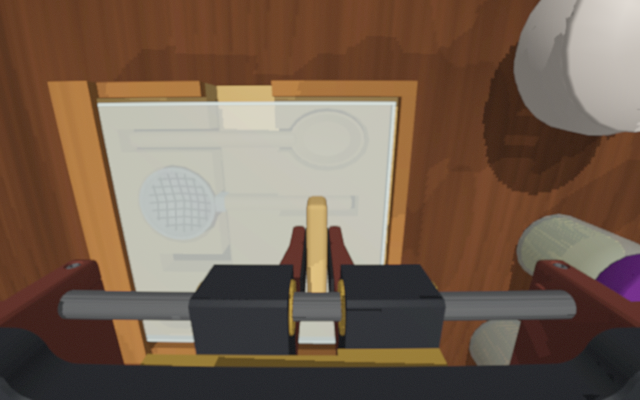

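```bash
python3 -m crank '[[[0,0,0],[0,0,0],0.03],[[0,0,0],[0,0,0],0.03],[[0,0,0],[0,0,0],0.03],[[0,0,0],[0,0,0],0.03],[[0,0,0],[0,0,0],0.03],[[-0.005,0,0],[0,0,0],0.03],[[-0.02,0,0],[0,0,0],0.03],[[-0.03,0,0],[0,0,0],0.03]]';python3 -m crank '[[[-0.03,0,0],[0,0,0],0.03],[[-0.03,0,0],[0,0,0],0.03],[[-0.03,0,0],[0,0,0],0.03],[[-0.01,0,0],[0,0,0],0.03],[[0,0,0],[0,0,0],0.03],[[0,0,0],[0,0,0],0.03],[[0,0,0],[0,0,0],0.03],[[0,0,0],[0,0,0],0.03]]'
python3 - <<'E'
from stg import *; import pickle
print(pose()[:3,3])
d=cam("wrist");pickle.dump(d,open("w35.pkl","wb"));cv2.imwrite("pics/w35.png",d["img"]);crop(d,"w35c.png",150,85,385,280,3.3)
d=cam("scene");crop(d,"sc35.png",290,140,430,260,5)
E
```

```text
t: 46.55
ee_pos: [571.8, 15.5, 65.5]
orientation: [1.184, 1.23, -1.193]
ft_force: [0.5, 0.4, 0.1]
width: 29.9
t: 47.22
ee_pos: [572.9, 15.5, 165.0]
orientation: [1.185, 1.228, -1.191]
ft_force: [0.9, 1.1, -0.1]
width: 29.8
[572.92016168  15.47753632 164.95449209]
```

View pics/w35.png

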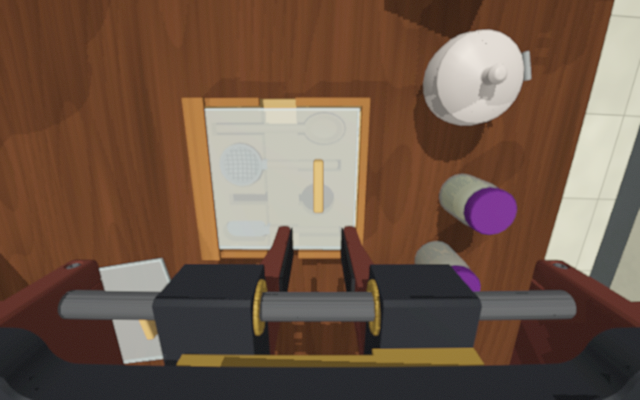

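View pics/w35c.png

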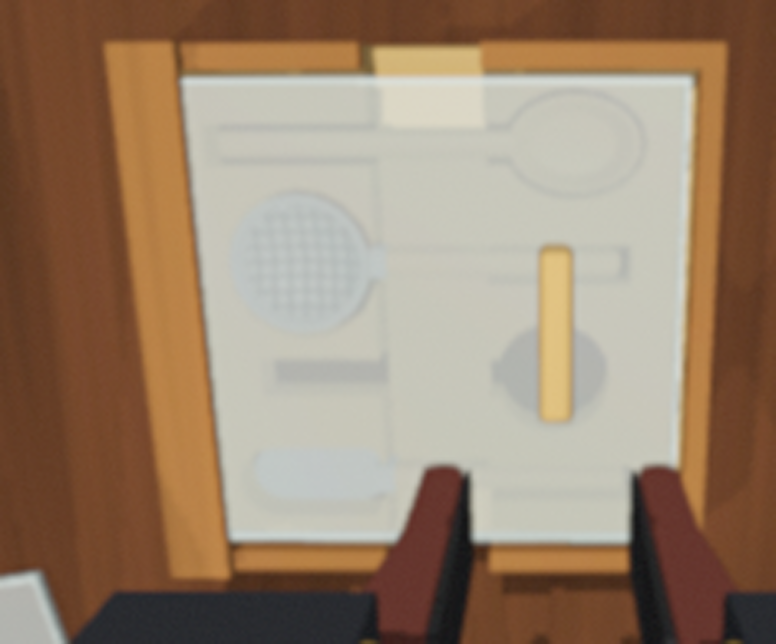

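View pics/sc35.png

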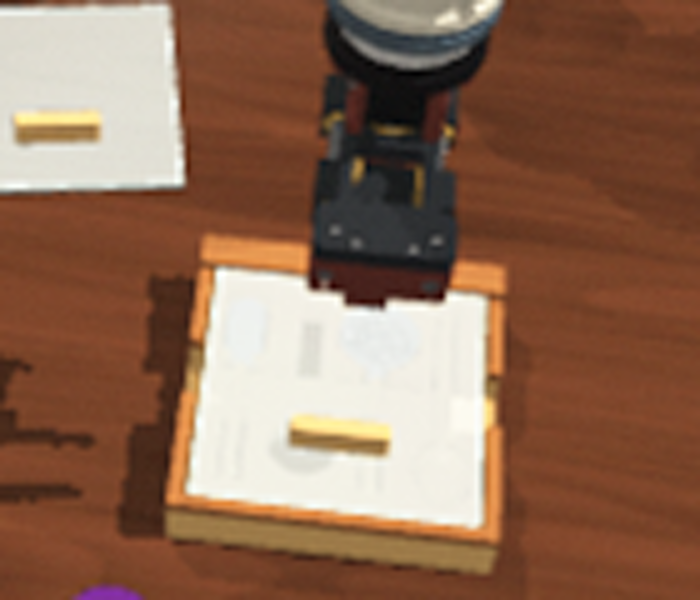

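```bash
python3 - <<'E'
from stg import *; import pickle
d=pickle.load(open("w35.pkl","rb"));from h import unproj
C=lambda p:(np.array(p)+.5)/3.3-.5+[150,85]
c,s=np.cos(Q[2]),np.sin(Q[2])
def tr(P): 
    q=P[:,:2]-[Q[0],Q[1]]; return np.c_[q[:,0]*c+q[:,1]*s,-q[:,0]*s+q[:,1]*c].round(1).tolist()
print("far +y corner exp 90,85",tr(unproj(d,[C((693,76))],33)))
print("+y edge mid, -y edge at x~-20",tr(unproj(d,[C((400,75)),C((360,543)),C((600,543))],33)))
print("bar top corners exp 39/51,+-30",tr(unproj(d,[C((540,249)),C((572,249)),C((541,421)),C((573,420))],55)))
print("spoon tip 75,63 ; strainer tail 70",tr(unproj(d,[C((645,140)),C((620,262))],22)))
print(ctrl.get_obs()["t"])
E
```

```text
far +y corner exp 90,85 [[90.4, 85.5]]
+y edge mid, -y edge at x~-20 [[-7.1, 85.7], [-30.3, -86.1], [62.1, -85.7]]
bar top corners exp 39/51,+-30 [[39.7, 31.0], [50.2, 31.0], [39.9, -28.3], [50.9, -27.9]]
spoon tip 75,63 ; strainer tail 70 [[76.0, 64.3], [68.2, 21.2]]
47.3167
```

All checks agree, so I'm handing the job in.

```bash
python3 - <<'E'
from workcell import workorder
print(workorder.close_job())
E
```

```text
the job is handed in; nothing more can be done
None
```

The three tools that were out (spreader, strainer, spoon) are each in their own pocket, and the cover is closed flat over them. I handed the job in at about 47 s. The scoop was not out, so its pocket is empty.

**Cover:** I used the one farther from the base, and left the other cover and the orange and pink spreaders alone. Its plain edge went under the lip at about 7° of tilt. I then lowered it flat and let go. In the last picture:
- The far corner measures (90.4, 85.5) mm in the tray frame, against (90, 85) when exactly centred.
- The sides measure +85.5 and about −86 mm.
- The grip is at the end away from the lip.

**Tools:** They looked seated through the clear cover. Measured through it, the spoon tip and strainer tail came out within about 2 mm of home. The wrist force stayed near zero after release, with the gripper clear of everything.

**What went wrong or disagreed:**
- **Short fingers:** The real fingertips sit roughly 25 mm behind the reported tool point. My first two grasps of the spreader closed on nothing because of this. I then gripped about 25 mm lower, which put the reported tool height below zero.
- **Spoon moved:** It had shifted about 43 mm by the time I reached it, so I measured it again before picking it up.
- **Contact while gripping the cover:** An upward force of about 7 N appeared as the fingers closed on the grip, and it was gone once the cover was lifted.

The sugar bowl and the jars stand upright in the last picture. The acrylic box was last seen at pick-up of the cover, and I did not measure any of them again at the end.

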